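# Flute bench: drill off, canes clamped in the rack

### The arm

A 6-joint arm with a two-finger parallel gripper is mounted at the origin on the work surface. World frame = base frame: x ahead of the robot, y to its left, z up, the work surface at z = 0. Lengths are in m, angles in rad, forces in N, time in s.
With the tool pointing down it reaches from about 0.3 to 0.825 m from the base axis. Payload 5.4 kg.
Tool frame: the origin (TCP) lies at the very end of the fingers, on their centre line; the grasp point (between the pads) lies 19 mm behind it; z points along the fingers, y is the direction in which the jaws open and shut (so a half turn about z gives the same grasp; the last joint's range is limited). The gripper opens to 92 mm and grips with 3 to 60 N. Pads are 20 mm wide; open, the fingers measure 128 mm over their backs; the gripper's body (75 mm by 189 mm) begins 69 mm behind the grasp point.
Start: joints at [-1.441, 0.158, 1.597, -0, 1.386, -0.21], TCP at [0.192, -0.542, 0.187] pointing down, gripper open.
Joint ranges: [-2.91, 2.91], [-0.94, 2.29], [0.18, 2.7], [-1.29, 4.43], [0.17, 2.64], [-3, 3]. Speed limits (rad/s): [2.57, 2.57, 3.14, 3.14, 3.14, 3.14].

### API

Orientations are given as a rotation vector (axis times angle).
In Python, from rig import get_obs, cams, manip gives the robot as it stands.
- The arm moves only by the shell command python3 -m inch 'ROWS'. ROWS is JSON, a list that holds one entry, the list of rows, each a list of 5 numbers: the shift along the world's x, y, z each as a share of 5 cm, from -1 to 1, then the turn about the world's z as a share of 0.1 rad, from -1 to 1, then the opening, from -1 (shut) to 1 (fully open), so that 0 is half open. In form: [[[dx, dy, dz, roll, claw], ...]]. A call has 1 to 5 rows; each row shifts and turns the commanded pose from where the row before left it; what a row does not reach is not made up. A row lasts 1/8 s, in which the tool goes at most 62.5 mm and 10.7 degrees, less where a joint would pass 70% of its speed; a pose out of reach is approached as far as the arm can. A call with a number of a shift or a turn outside -1 to 1 is refused whole. A call with a gripper value outside its range is refused whole. The fingers move at their own pace and stop on an object; the grip force is fixed at half the most. Time passes only in rows, so rows that do not move let the fingers close. It gives the time, the measured TCP pose, the force and the opening at its end, in the units of the state.
- get_obs(): the state, without advancing time (a new reading comes with each control period).
- cams.get_image(name): name is "scene" or "top"; returns the picture (420x560x3 uint8, red, green, blue); there is no depth.
- cams.calibration(name): a dict with "intrinsics" (3x3 intrinsics, pixels), "distortion" ([k1, k2, p1, p2, k3] as OpenCV has them; the pictures are not rectified), "rvec" (rotation vector, rad) and "tvec" (3), from world to camera coordinates, as OpenCV has them. Camera axes: x right, y down, z forward; pixel columns grow to the right and rows downward; lengths in m; the calibration is good to about 2 mm. A picture is of the moment at which its call begins. calibration takes no time and is no camera call.
- manip.hand_in(): hands the job in, once; it reports no verdict.
The state is a dict: "t": time; "joint_pos": joint angles; "joint_vel": joint speeds; "tau": joint torques, N m; "ee_pos": TCP position; "orientation": TCP orientation; "wrist_force": force on the tool from outside, world axes, zero at the start; "moment": the same for the moment, N m; "gripper_width": opening from 0.0 (shut) to 1.0 (fully open).
Only numpy, scipy, OpenCV 4.12 (cv2) and the standard library are available. Lean on these libraries where they do the work, as an engineer would, in place of code of your own. Each camera call takes 0.05 s, during which the arm holds its last target. There are 200 camera calls.

### The job

First make the bench safe: turn the black speed dial on the blue control box fully anticlockwise to its off stop. Then free the cane rack's sliding stop by turning its red clamp knob fully anticlockwise, draw the stop all the way back from the fence, and lay every loose cane blank from the green felt board in the rack, each in a groove of its own. Last, push the stop up so that the canes are held snugly end to end between stop and fence, and turn the clamp knob fully clockwise to lock it; leave the other things on the bench where they are.

Things in the scene. Friction and masses are not known exactly. Their poses are not given: they have to be found in the camera images.
- dial (a joint): speed dial of the drill's control box (a blue steel box 90 x 140 x 55 mm high, fixed to the bench), rad: 0 = fully anticlockwise = off (end stop), grows clockwise seen from above up to 4.7; light friction (0.05 N m), stays where left
- dial_grip (a point): on the vertical axis of the black dial at gripping height, 37 mm above the top of the blue box. The grip is an upright bar 42 mm long (this point's x axis), 14 mm thick (y axis), 32 mm tall, its top 7 mm above this point, on a disc of 22 mm radius, 8 mm thick. The point turns with the dial; a white mark is on the bar's -x end
- rack: plywood cane rack, fixed; origin on the bench below its middle, z up. Four V grooves along its y axis at x = -87, -29, +29, +87 mm; a cane lying in one has its centre 51 mm above the bench. The grooves are cut in two wooden combs 14 mm thick at y = -45 and +50 mm, with peaks 63 mm high; between the combs there is only the base board, 10 mm thick. The stop comes from the -y side
- fence (a point): middle of the face of the rack's dark fence, at rack y = +85 mm, 42 mm above the bench; the fence is 270 mm wide, 75 mm high, and faces rack -y
- stop (a joint): sliding stop of the rack, m: 0 = drawn all the way back; grows towards the fence (rack +y) up to 0.060. Its face is at rack y = -120 mm + this value, so canes held snugly end to end stop it at 0.045; above 0.045 a cane does not fit in. Freed, it slides with about 1.5 N and stays where left; clamped, it holds against a push of about 15 N
- stop_face (a point): middle of the stop's face, 51 mm above the bench: an aluminium bar 260 mm wide, 16 mm thick, its top 62 mm above the bench. Behind it is a blue block, 74 mm square, 50 mm high, with the clamp knob on top. The stop may be moved by the gripped clamp knob or by pushing the bar
- clamp (a joint): red clamp knob on the stop's block, rad: 0 = fully anticlockwise (end stop), grows clockwise seen from above to 2.0 = fully tight (end stop). It starts to brake the stop from about 0.75 up and gets stiffer there (0.15 to 0.3 N m); stays where left
- clamp_grip (a point): on the vertical axis of the red clamp knob at gripping height, 87 mm above the bench, 53 mm behind the stop's face; moves with the stop and turns with the knob. Same shape as the dial: an upright bar 42 mm long (this point's x axis), 14 mm thick (y axis), 32 mm tall, its top 7 mm above this point, on a disc of 22 mm radius
- cane0_mid (a point): a bare yellow cane blank, a round rod with brown node rings, 160 mm long and 24 mm in diameter, about 50 g, lying on its side; the point is its centre, its y axis runs along the cane (either end may lead: the ends are alike). It can roll. None if this cane is absent today
- cane1_mid (a point): a bare yellow cane blank, a round rod with brown node rings, 160 mm long and 24 mm in diameter, about 50 g, lying on its side; the point is its centre, its y axis runs along the cane (either end may lead: the ends are alike). It can roll. None if this cane is absent today
- cane2_mid (a point): a bare yellow cane blank, a round rod with brown node rings, 160 mm long and 24 mm in diameter, about 50 g, lying on its side; the point is its centre, its y axis runs along the cane (either end may lead: the ends are alike). It can roll. None if this cane is absent today
- cane3_mid (a point): a bare yellow cane blank, a round rod with brown node rings, 160 mm long and 24 mm in diameter, about 50 g, lying on its side; the point is its centre, its y axis runs along the cane (either end may lead: the ends are alike). It can roll. None if this cane is absent today
- mat: green felt-covered board, 210 x 400 mm (x, y), 3 mm thick, fixed, on which the canes lie at the start, one to a lane, roughly along its x axis; origin at the centre of its underside. Ten low wooden pegs keep the lanes apart: 12 x 8 mm, tops 17 mm above the bench, at x = -60 and +60 mm, y = -194, -100, 0, +100, +194 mm; nothing stands between the two peg rows
- tape: roll of yellow tape lying flat, 68 mm across, 22 mm high; a bystander, to be left alone
- jar: amber jar, 64 mm across, 90 mm high; a bystander, to be left alone
- mug: blue mug, 80 mm across, 90 mm high; a bystander, to be left alone
- bowl: steel bowl, 90 mm across, 40 mm high; a bystander, to be left alone
Things that resemble listed ones, but are neither listed nor needed, are in the scene too. What is shaped like the part that bears cane1_mid but purple or turquoise is not meant.

How it is judged:
On the way, in this order (a step that is already met when the one before it is completed fails the run):
1. the dial is turned to its off stop (value of joint dial below 0.1 rad), for 0.2 s.
2. the clamp knob is turned fully anticlockwise (value of joint clamp below 0.15 rad), for 0.2 s.
3. the freed stop is drawn all the way back (value of joint stop below 0.008 m), for 0.2 s.
4. every cane lies in a groove of the rack, let go (z of cane0_mid in the frame of rack between 0.047 and 0.055 m and x of cane0_mid in the frame of rack between -0.105 and 0.105 m and y of cane0_mid in the frame of rack between -0.05 and 0.03 m and angle between the y axis of each of cane0_mid, cane1_mid, cane2_mid, cane3_mid and the y axis of rack, either way round below 0.08 rad and z of cane1_mid in the frame of rack between 0.047 and 0.055 m and x of cane1_mid in the frame of rack between -0.105 and 0.105 m and y of cane1_mid in the frame of rack between -0.05 and 0.03 m and z of cane2_mid in the frame of rack between 0.047 and 0.055 m and x of cane2_mid in the frame of rack between -0.105 and 0.105 m and y of cane2_mid in the frame of rack between -0.05 and 0.03 m and z of cane3_mid in the frame of rack between 0.047 and 0.055 m and x of cane3_mid in the frame of rack between -0.105 and 0.105 m and y of cane3_mid in the frame of rack between -0.05 and 0.03 m and contact force between each of cane0, cane1, cane2, cane3 and the fingers below 0.1 N), for 0.3 s.
5. the stop is pushed up snugly to the canes (z of cane0_mid in the frame of rack between 0.047 and 0.055 m and x of cane0_mid in the frame of rack between -0.105 and 0.105 m and y of cane0_mid in the frame of rack between -0.005 and 0.015 m and angle between the y axis of each of cane0_mid, cane1_mid, cane2_mid, cane3_mid and the y axis of rack, either way round below 0.08 rad and z of cane1_mid in the frame of rack between 0.047 and 0.055 m and x of cane1_mid in the frame of rack between -0.105 and 0.105 m and y of cane1_mid in the frame of rack between -0.005 and 0.015 m and z of cane2_mid in the frame of rack between 0.047 and 0.055 m and x of cane2_mid in the frame of rack between -0.105 and 0.105 m and y of cane2_mid in the frame of rack between -0.005 and 0.015 m and z of cane3_mid in the frame of rack between 0.047 and 0.055 m and x of cane3_mid in the frame of rack between -0.105 and 0.105 m and y of cane3_mid in the frame of rack between -0.005 and 0.015 m and value of joint stop above 0.041 m), for 0.2 s.
6. the clamp knob is turned fully clockwise (value of joint stop above 0.041 m and value of joint clamp above 1.88 rad), for 0.2 s.
At the end, for the whole second after the job is handed in: dial within 0.1 rad of its off stop; every cane at rest in its own groove (centre within 4 mm of the seated height, along the groove within 0.08 rad) and held between fence and stop with at most about 4 mm of play (stop above 0.041 m); clamp knob within 0.12 rad of its tight stop (all of step 6 and value of joint dial below 0.1 rad and z of cane0_mid in the frame of rack between 0.047 and 0.055 m and x of cane0_mid in the frame of rack between -0.105 and 0.105 m and y of cane0_mid in the frame of rack between -0.005 and 0.015 m and angle between the y axis of each of cane0_mid, cane1_mid, cane2_mid, cane3_mid and the y axis of rack, either way round below 0.08 rad and z of cane1_mid in the frame of rack between 0.047 and 0.055 m and x of cane1_mid in the frame of rack between -0.105 and 0.105 m and y of cane1_mid in the frame of rack between -0.005 and 0.015 m and z of cane2_mid in the frame of rack between 0.047 and 0.055 m and x of cane2_mid in the frame of rack between -0.105 and 0.105 m and y of cane2_mid in the frame of rack between -0.005 and 0.015 m and z of cane3_mid in the frame of rack between 0.047 and 0.055 m and x of cane3_mid in the frame of rack between -0.105 and 0.105 m and y of cane3_mid in the frame of rack between -0.005 and 0.015 m and contact force between each of cane0, cane1, cane2, cane3 and the fingers below 0.1 N and linear speed of each of cane0, cane1, cane2, cane3 below 0.03 m/s); the robot touches nothing.
It fails at once if a bystander is pushed away by more than 30 mm (distance of any of tape, jar, mug, bowl from where it was at the start of the episode above 0.03 m).
Of cane0, cane1, cane2, cane3 only 2 to 4 are there at a start; the rules pass over those that are not, and their reading is None.
At some moment in a run one of cane0, cane1, cane2, cane3 may be knocked a few centimetres aside while the robot is not near it.
Once in a run the grip may slacken for a moment while it holds something.
It also fails if it takes over 210 s, if anything falls off the work surface, if the arm or the gripper's body presses on something with over 40 N, if the wrist force passes 120 N, or if a joint passes its speed limit or range.

## Working session

There is one attempt and no reset: what is moved stays moved. The work goes in short steps, Python scripts to look and compute and a shell command to move; the robot and the scene stay as the last step left them, time stands still between calls to the robot, and variables do not carry over. Pictures are saved under pics/ and viewed, about 12 in all and at most 16, crops included, and the job is handed in when it is done.

```bash
ls; mkdir -p pics
python3 - <<'E'
from rig import get_obs,cams
import cv2
for n in("scene","top"):
    cv2.imwrite(f"pics/{n}0.png",cams.get_image(n)[:,:,::-1]); print(n,cams.calibration(n))
print(get_obs())
E
```

```text
pics
scene {'intrinsics': array([[513.65486603,   0.        , 281.2049073 ],
       [  0.        , 513.65486603, 203.92481952],
       [  0.        ,   0.        ,   1.        ]]), 'distortion': array([-0.05273612,  0.        ,  0.        ,  0.        ,  0.        ]), 'rvec': array([ 1.25111644,  2.52430879, -0.72180698]), 'tvec': array([ 0.27567671, -0.30938819,  1.78125064])}
top {'intrinsics': array([[545.30361999,   0.        , 281.70555422],
       [  0.        , 545.30361999, 215.05724039],
       [  0.        ,   0.        ,   1.        ]]), 'distortion': array([0.07568693, 0.        , 0.        , 0.        , 0.        ]), 'rvec': array([ 2.20488228, -2.15267294,  0.0683815 ]), 'tvec': array([1.34384947e-03, 4.80762977e-01, 1.51341344e+00])}
{'t': 0.1, 'joint_pos': array([-1.44110055e+00,  1.58967311e-01,  1.59810481e+00, -9.85483192e-07,
        1.38619166e+00, -2.10088558e-01]), 'joint_vel': array([-0.00097239, -0.00240201, -0.00328667, -0.00098838, -0.00106134,
        0.0001399 ]), 'tau': array([-6.87751362e-04, -3.86499953e+01, -3.22960961e+01,  7.02198758e-02,
        3.38245346e-02, -4.05851029e-05]), 'ee_pos': array([ 0.19154375, -0.54151414,  0.18622868]), 'orientation': array([-3.09471733e+00, -5.30886096e-01, -1.03911780e-04]), 'wrist_force': array([ 0.7694215 , -0.83183475,  0.02274944]), 'moment': array([-0.00718925, -0.01561338, -0.00464987]), 'gripper_width': 1.0001479463829657}
```

View pics/scene0.png

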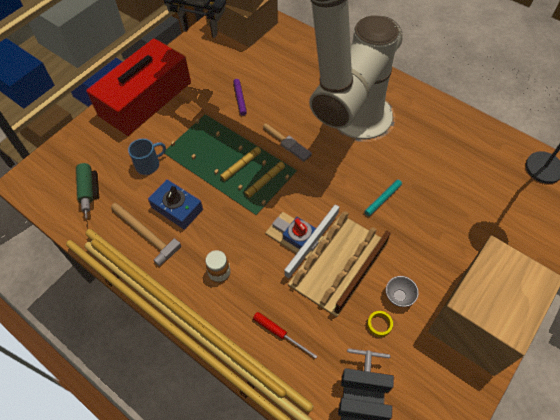

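View pics/top0.png

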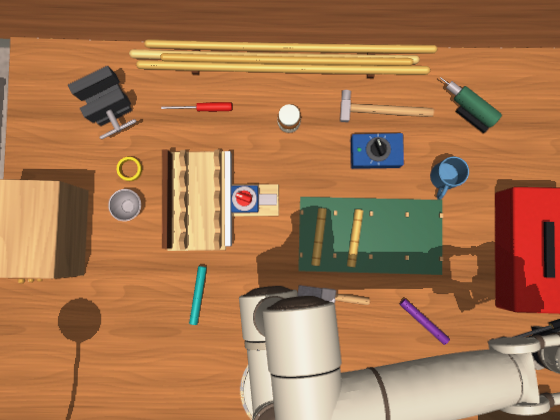

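Candidates for the wanted things. Cane blanks: two yellow rods on the mat, at (319,236) and (356,236) in top. Look-alikes are the turquoise rod (197,295), the purple rod (425,320) and the long canes (290,55). The dial is the black knob on the blue box (378,149). The clamp is the red knob (244,198), not the red screwdriver (215,106).

```bash
cat > h.py <<'E'
import numpy as np,cv2
from rig import get_obs,cams
def px2w(n,u,v,z):
    c=cams.calibration(n);R=cv2.Rodrigues(c['rvec'])[0];t=c['tvec']
    p=cv2.undistortPoints(np.array([[[u,v]]],float),c['intrinsics'],c['distortion'])[0,0]
    d=R.T@np.r_[p,1];o=-R.T@t
    return o+d*(z-o[2])/d[2]
def w2px(n,P):
    c=cams.calibration(n)
    return cv2.projectPoints(np.array(P,float).reshape(-1,1,3),c['rvec'],c['tvec'],c['intrinsics'],c['distortion'])[0][:,0]
def crop(n,f,x0,y0,x1,y1,s,pts=None):
    im=cams.get_image(n)[:,:,::-1].copy()
    c=cv2.resize(im[y0:y1,x0:x1],None,fx=s,fy=s,interpolation=cv2.INTER_CUBIC)
    for k in range(0,x1-x0,10): cv2.putText(c,str(x0+k),(int(k*s),9),0,.3,(255,255,255),1); cv2.line(c,(int(k*s),10),(int(k*s),15),(255,255,255),1)
    for k in range(0,y1-y0,10): cv2.putText(c,str(y0+k),(0,int(k*s)+4),0,.3,(255,255,255),1); cv2.line(c,(20,int(k*s)),(25,int(k*s)),(255,255,255),1)
    for p in ([] if pts is None else w2px(n,pts)): cv2.circle(c,tuple(int(q) for q in (p-[x0,y0]+.5)*s),3,(255,0,255),1)
    cv2.imwrite('pics/'+f,c); return im
E
python3 - <<'E'
from h import *
crop("top","rack.png",155,143,285,257,5)
crop("top","mat.png",295,125,450,280,3.8)
E
```

```text
(no output)
```

View pics/rack.png

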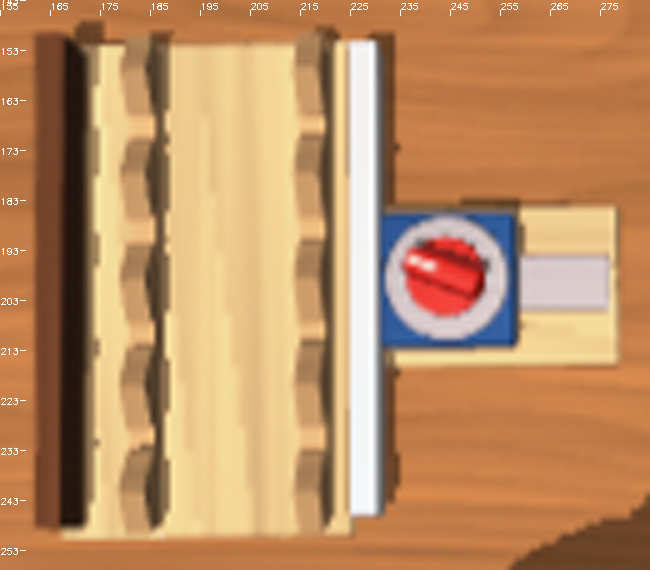

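View pics/mat.png

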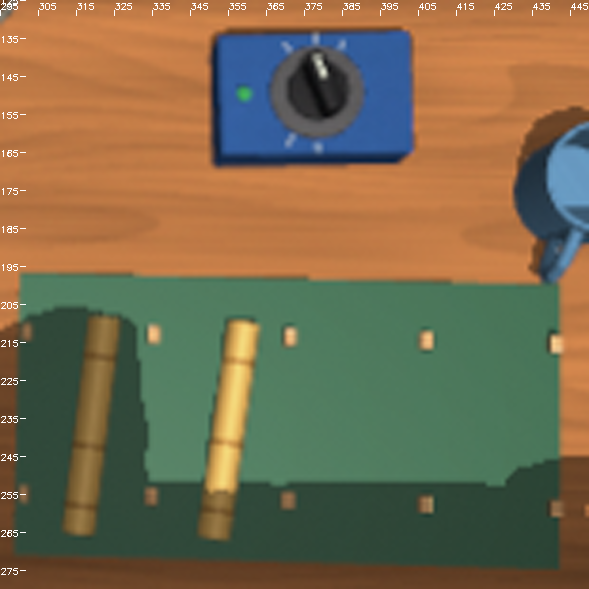

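Run:
```python
from h import *
R=lambda x,y,z:px2w("top",155+x/5-.4,143+y/5-.4,z)
M=lambda x,y,z:px2w("top",295+x/3.8-.4,125+y/3.8-.4,z)
np.set_printoptions(precision=4,suppress=True)
for n,p in dict(dialdisc=M(317,91,.063),dialbarA=M(319,56,.099),dialbarB=M(330,115,.099),c0a=M(104,316,.02),c0b=M(80,533,.02),c1a=M(243,322,.02),c1b=M(214,538,.02),
 pegA=M(153,334,.017),pegB=M(151,496,.017),peg2A=M(556,344,.017),
 fA=R(64,35,.075),fB=R(64,527,.075),sA=R(349,41,.062),sB=R(351,515,.062),knob=R(446,277,.06),kA=R(406,262,.094),kB=R(485,288,.094),
 boxA=M(216,33,.055),boxB=M(410,155,.055),combR1=R(323,140,.063),v1=R(312,122,.051),v2=R(312,228,.051),v3=R(312,334,.051),v4=R(312,440,.051)).items(): print(n,p)
```

```text
dialdisc [ 0.6658 -0.2466  0.063 ]
dialbarA [ 0.6834 -0.2417  0.099 ]
dialbarB [ 0.6418 -0.25    0.099 ]
c0a [ 0.5036 -0.0995  0.02  ]
c0b [ 0.3438 -0.0849  0.02  ]
c1a [ 0.5015 -0.2017  0.02  ]
c1b [ 0.3427 -0.1827  0.02  ]
pegA [ 0.4914 -0.136   0.017 ]
pegB [ 0.3721 -0.1366  0.017 ]
peg2A [ 0.4909 -0.4302  0.017 ]
fA [0.6475 0.3274 0.075 ]
fB [0.3804 0.317  0.075 ]
sA [0.6506 0.1741 0.062 ]
sB [0.3906 0.1648 0.062 ]
knob [0.5218 0.1172 0.06  ]
kA [0.5259 0.1361 0.094 ]
kB [0.5129 0.0934 0.094 ]
boxA [ 0.7085 -0.1744  0.055 ]
boxB [ 0.6221 -0.3151  0.055 ]
combR1 [0.5953 0.1865 0.063 ]
v1 [0.607  0.1945 0.051 ]
v2 [0.5481 0.1926 0.051 ]
v3 [0.4895 0.1907 0.051 ]
v4 [0.4313 0.1887 0.051 ]
```

The rack y axis is about (-0.037, 0.999), with its origin near (0.517, 0.237), and the stop is at about 0.052. The dial is near (0.664, -0.246), with its bar at about 11° to world x. Next I go above the dial.

```bash
python3 -m inch '[[[0.95,0.59,0,-0.15,1],[0.95,0.59,0,-0.15,1],[0.95,0.59,0,-0.15,1],[0.95,0.59,0,-0.15,1],[0.95,0.59,0,-0.15,1]]]'; python3 -m inch '[[[0.95,0.59,0,-0.15,1],[0.95,0.59,0,-0.15,1],[0.95,0.59,0,-0.15,1],[0.95,0.59,0,-0.15,1],[0.92,0.59,0,-0.15,1]]]'; python3 -m inch '[[[0,0,0,0,1],[0,0,0,0,1]]]'
python3 - <<'E'
from h import *
o=get_obs();print(o)
crop("top","dial.png",330,110,430,185,8,[[.664,-.246,.099]])
E
```

```text
t: 0.82
ee_pos: [0.4305, -0.3934, 0.187]
orientation: [-3.114, -0.414, 0.0]
wrist_force: [0.1, 0.3, -0.1]
gripper_width: 0.999
t: 1.45
ee_pos: [0.6665, -0.2459, 0.1867]
orientation: [-3.127, -0.297, 0.001]
wrist_force: [-0.7, -0.9, -0.0]
gripper_width: 0.997
t: 1.7
ee_pos: [0.6646, -0.2473, 0.1866]
orientation: [-3.127, -0.298, 0.002]
wrist_force: [-0.3, -0.5, 0.1]
gripper_width: 0.999
{'t': 1.7, 'joint_pos': array([-5.25862591e-01,  5.07604056e-01,  1.16239069e+00, -5.91175101e-04,
        1.47254507e+00,  8.54995569e-01]), 'joint_vel': array([-0.02516228, -0.01959348,  0.01431593,  0.00265118, -0.00207083,
        0.00248479]), 'tau': array([ 1.36819057e+00, -5.18605864e+01, -3.31123924e+01,  1.46316653e-01,
       -5.40997332e-02,  5.58718151e-03]), 'ee_pos': array([ 0.66461119, -0.24732982,  0.18659544]), 'orientation': array([-3.12735479e+00, -2.97990092e-01,  1.74768267e-03]), 'wrist_force': array([-0.3239683 , -0.50545178,  0.05937747]), 'moment': array([0.02539253, 0.00602285, 0.04175248]), 'gripper_width': 0.9993991008309466}
```

View pics/dial.png

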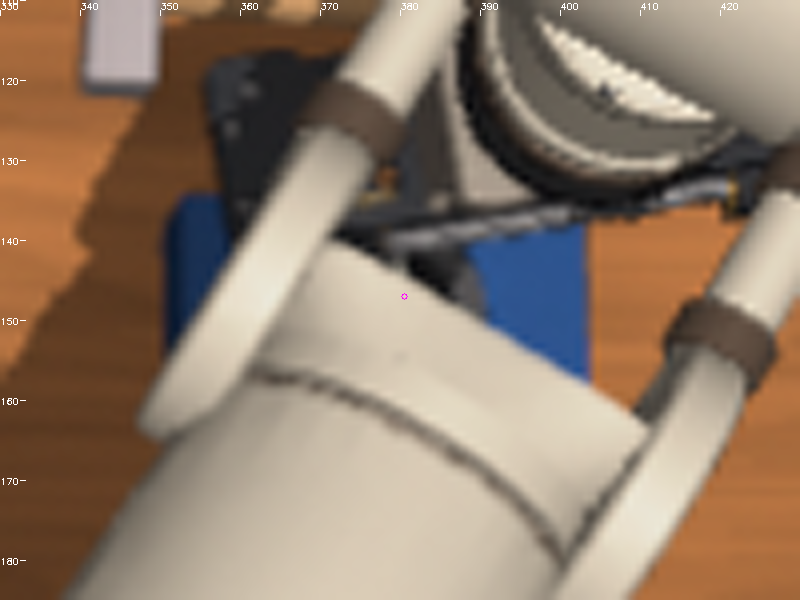

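The arm hides the dial from above, so I rely on the first measurement. Descending and gripping.

```bash
python3 -m inch '[[[0,0,-0.75,0,1],[0,0,-0.75,0,1],[0,0,-0.7,0,1],[0,0,0,0,1],[0,0,0,0,1]]]'; python3 -m inch '[[[0,0,0,0,-1],[0,0,0,0,-1],[0,0,0,0,-1],[0,0,0,0,-1],[0,0,0,0,-1]]]';  python3 -m inch '[[[0,0,0,0,-1],[0,0,0,0,-1]]]';python3 -m inch '[[[0,0,0,1,-1],[0,0,0,1,-1],[0,0,0,1,-1],[0,0,0,0,-1]]]'
python3 -c "
from h import *
o=get_obs();print(o['moment'],o['wrist_force'],o['joint_pos'])"
```

```text
t: 2.38
ee_pos: [0.6656, -0.2484, 0.0793]
orientation: [3.126, 0.296, 0.003]
wrist_force: [0.4, 0.4, 0.5]
gripper_width: 0.997
t: 3.0
ee_pos: [0.6651, -0.2471, 0.0771]
orientation: [-3.127, -0.298, 0.0]
wrist_force: [0.8, -0.4, -0.3]
gripper_width: 0.479
t: 3.25
ee_pos: [0.6651, -0.2471, 0.0771]
orientation: [-3.127, -0.298, 0.0]
wrist_force: [0.4, 0.3, -0.0]
gripper_width: 0.26
t: 3.75
ee_pos: [0.6651, -0.2471, 0.077]
orientation: [-3.048, -0.76, 0.0]
wrist_force: [-0.9, 0.0, -0.2]
gripper_width: 0.003
[-0.01148598 -0.01993844 -0.0111073 ] [-0.86896554  0.04790595 -0.1664084 ] [-5.25534817e-01  5.90242509e-01  1.26572527e+00 -3.06775707e-05
  1.28571101e+00  5.56566014e-01]
```

Run:
```python
from h import *
crop("scene","s1.png",110,130,260,240,5,[[.664,-.246,.099],[.664,-.246,.063]])
print(w2px("scene",[[.665,-.247,.077]]))
```

```text
[[171.69243259 195.56169925]]
```

View pics/s1.png

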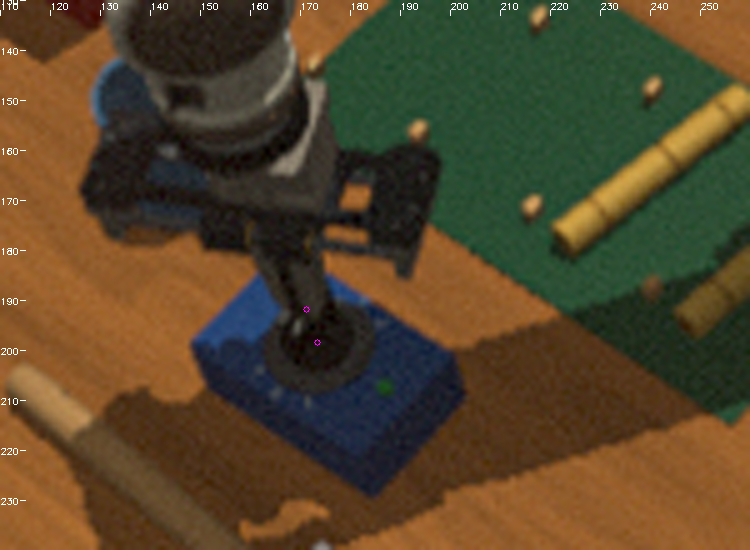

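Run:
```python
from h import *
a=cv2.imread('pics/scene0.png')[165:235,135:215]; b=cams.get_image("scene")[165:235,135:215,::-1]
s=9
d=np.array([.98,.2,0])*.021; c0=np.array([.664,-.246,0])
P=[c0+d+[0,0,.099],c0-d+[0,0,.099],c0+d+[0,0,.067],c0-d+[0,0,.067]]
ims=[]
for im in(a,b):
    im=cv2.resize(im,None,fx=5,fy=7.5*5/7.5,interpolation=cv2.INTER_CUBIC)
    for p in w2px("scene",P): cv2.circle(im,tuple(int(q) for q in (p-[135,165]+.5)*5),3,(255,0,255),1)
    ims.append(cv2.convertScaleAbs(im,alpha=1.8))
cv2.imwrite('pics/s2.png',np.hstack(ims)); print(w2px("scene",P))
```

```text
[[166.8886812  196.92388985]
 [174.55208882 186.08835668]
 [169.03164907 202.7000899 ]
 [176.53164247 191.98272785]]
```

View pics/s2.png

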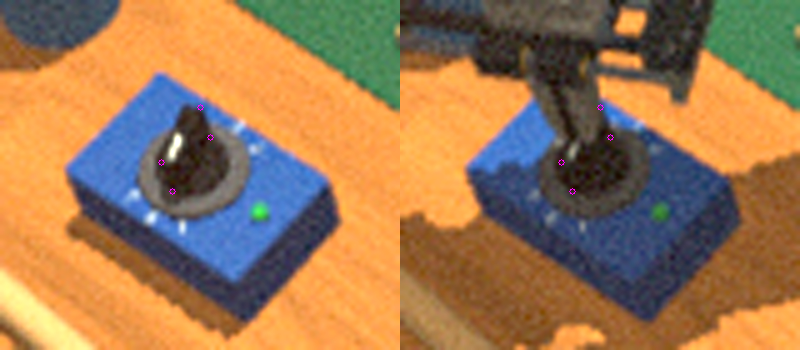

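```bash
python3 -m inch '[[[0,0,0,1,-1],[0,0,0,1,-1],[0,0,0,1,-1],[0,0,0,1,-1],[0,0,0,1,-1]]]'
python3 - <<'E'
from h import *
o=get_obs();print(o['moment'],o['wrist_force'],o['joint_pos'])
im=cv2.resize(cams.get_image("scene")[155:225,135:215,::-1],None,fx=8,fy=8,interpolation=cv2.INTER_CUBIC)
cv2.imwrite('pics/s3.png',cv2.convertScaleAbs(im,alpha=2.2))
E
```

```text
t: 4.47
ee_pos: [0.6651, -0.2471, 0.0771]
orientation: [2.763, 1.495, 0.0]
wrist_force: [0.7, -0.3, 0.6]
gripper_width: 0.006
[-0.01319543 -0.03475863 -0.0136282 ] [ 0.69716222 -0.33885048  0.57593958] [-5.25510439e-01  5.90167492e-01  1.26570344e+00  1.60708904e-05
  1.28569277e+00  5.37141919e-02]
```

View pics/s3.png

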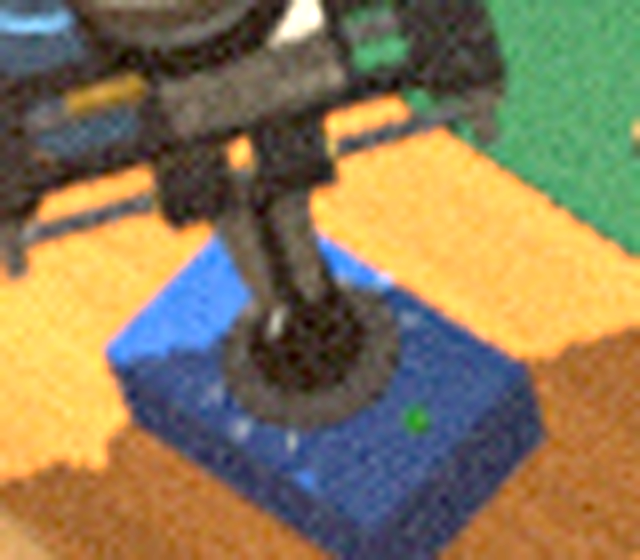

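Viewed 8 pictures so far. The reading says the fingers are shut, but the picture looks as if they straddle the bar. I'll open, back off and check whether the dial turned.

```bash
python3 -m inch '[[[0,0,0,0,1],[0,0,0,0,1],[0,0,0,0,1],[0,0,0,0,1],[0,0,0,0,1]]]';python3 -m inch '[[[0,0,0,0,1],[0,0,0,0,1],[0,0,0,0,1],[0,0,1,0,1],[0,0,1,0,1]]]'; python3 -m inch '[[[0,-0.8,0.5,0,1],[-0.6,-1,0,0,1],[-0.6,-1,0,0,1],[-0.6,-1,0,0,1],[-0.6,-1,0,0,1]]]'
python3 - <<'E'
from h import *
o=get_obs();print(o['moment'],o['wrist_force'],o['joint_pos'])
a=cv2.imread('pics/top0.png')[125:175,345:412]; b=cams.get_image("top")[125:175,345:412,::-1]
cv2.imwrite('pics/d2.png',cv2.resize(cv2.convertScaleAbs(np.hstack([a,b]),alpha=1.6),None,fx=6,fy=6,interpolation=cv2.INTER_CUBIC))
E
```

```text
t: 5.15
ee_pos: [0.6651, -0.2472, 0.0771]
orientation: [2.765, 1.492, 0.0]
wrist_force: [0.3, -0.1, -0.0]
gripper_width: 0.523
t: 5.78
ee_pos: [0.6646, -0.2468, 0.1775]
orientation: [-2.763, -1.491, 0.001]
wrist_force: [0.6, -0.4, 0.1]
gripper_width: 0.995
t: 6.4
ee_pos: [0.544, -0.4886, 0.2022]
orientation: [2.765, 1.492, 0.0]
wrist_force: [0.5, -1.0, -0.1]
gripper_width: 1.0
[-0.05767974 -0.08536281  0.00799276] [ 0.46458543 -1.02672642 -0.07496674] [-8.96521708e-01  5.60599234e-01  1.05882103e+00  1.00848464e-04
  1.52201989e+00 -3.15543740e-01]
```

View pics/d2.png

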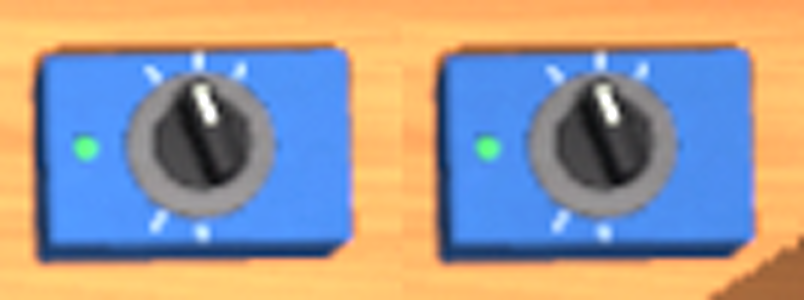

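```bash
cat >> h.py <<'E'
def tri(pt,ps):
    A=[]
    for n,p in(("top",pt),("scene",ps)):
        a=px2w(n,*p,0.);b=px2w(n,*p,.2);A.append((a,b-a))
    (a,d),(b,e)=A
    st=np.linalg.lstsq(np.c_[d,-e],b-a,rcond=None)[0]
    return (a+d*st[0]+b+e*st[1])/2, np.linalg.norm(a+d*st[0]-b-e*st[1])
E
python3 - <<'E'
from h import *
print("mark",tri((378.6,139),(167.3,198)), "markinner",tri((345+212/6-.5,125+120/6-.5),(135+180/5-.5,165+135/5-.5)))
print("disc",tri((345+200/6-.5,125+146/6-.5),(135+194/5-.5,165+172/5-.5)))
print("led",tri((345+86/6-.5,125+148/6-.5),(135+260/5-.5,165+212/5-.5)))
print(w2px("scene",[[.665,-.247,z] for z in(.077,.087,.097,.107)]))
o=get_obs();print(o['ee_pos'])
im=cams.get_image("scene");p=w2px("scene",[o['ee_pos']])[0].astype(int);print(p)
c=im[p[1]-45:p[1]+25,p[0]-45:p[0]+45,::-1];c=cv2.convertScaleAbs(cv2.resize(c,None,fx=7,fy=7,interpolation=cv2.INTER_CUBIC),alpha=1.6)
q=w2px("scene",[o['ee_pos']])[0]-p+[45,45];cv2.circle(c,tuple(int(k) for k in(q+.5)*7),4,(255,0,255),1);cv2.imwrite('pics/tcp.png',c)
E
```

```text
mark (array([ 0.68507443, -0.2421617 ,  0.09356387]), np.float64(0.0014352325708850626)) markinner (array([ 0.66746949, -0.24333769,  0.10581409]), np.float64(0.002150734621021499))
disc (array([ 0.66512619, -0.24592928,  0.05974382]), np.float64(0.0016680076395440815))
led (array([ 0.66264653, -0.19372188,  0.06210281]), np.float64(0.0019274962845565564))
[[171.69243259 195.56169925]
 [171.04665366 193.7402368 ]
 [170.39378786 191.89832409]
 [169.73372107 190.03562348]]
[ 0.53869111 -0.49568505  0.20179522]
[133 103]
```

View pics/tcp.png

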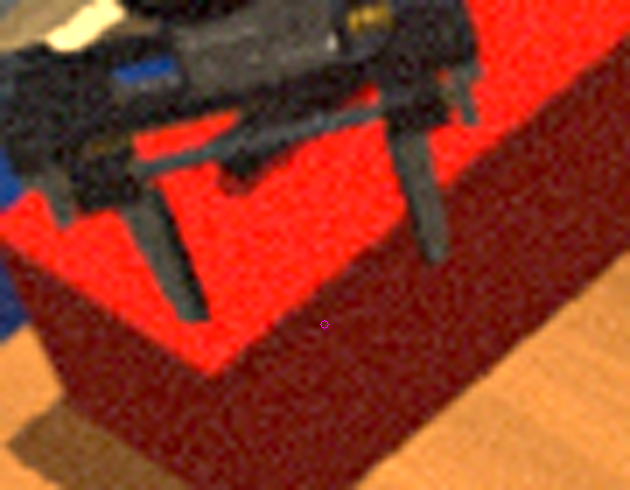

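Nine more facts to fold in: the dial didn't turn, and the fingertips appear about 25 mm higher than ee_pos says (10 pictures viewed). I'll check with a touch on the empty part of the mat, with the fingers shut.

```bash
python3 -m inch '[[[-0.55,0.83,0,-1,-1],[-0.55,0.83,0,-1,-1],[-0.54,0.83,0,-1,-1],[-0.54,0.83,0,-1,-1],[0,0,-0.5,-1,-1]]]';python3 -m inch '[[[0,0,-0.6,-1,-1],[0,0,-0.6,-1,-1],[0,0,-0.6,-1,-1],[0,0,-0.6,0,-1],[0,0,0,0,-1]]]'; python3 -m inch '[[[0,0,-0.1,0,-1],[0,0,0,0,-1],[0,0,0,0,-1]]]'
for i in 1 2; do :; done; python3 -c "
from h import *
im=cams.get_image('scene');o=get_obs();print(o['ee_pos']);p=w2px('scene',[o['ee_pos'],o['ee_pos']+[0,0,.025]]);print(p)
x,y=p[0].astype(int);c=im[y-50:y+20,x-45:x+45,::-1];c=cv2.convertScaleAbs(cv2.resize(c,None,fx=7,fy=7,interpolation=cv2.INTER_CUBIC),alpha=1.6)
for q in p: cv2.circle(c,tuple(int(k) for k in(q-[x-45,y-50]+.5)*7),4,(255,0,255),1)
cv2.imwrite('pics/tcp2.png',c)"
```

```text
t: 7.12
ee_pos: [0.4365, -0.3191, 0.1793]
orientation: [3.045, 0.759, 0.004]
wrist_force: [0.7, -1.3, -0.3]
gripper_width: 0.483
t: 7.75
ee_pos: [0.4349, -0.3187, 0.0549]
orientation: [-3.123, -0.298, 0.005]
wrist_force: [0.4, 0.0, 0.5]
gripper_width: 0.007
t: 8.12
ee_pos: [0.4367, -0.3217, 0.0531]
orientation: [3.126, 0.298, 0.002]
wrist_force: [-0.2, 0.2, 0.6]
gripper_width: 0.005
[ 0.43658218 -0.32162392  0.05300008]
[[205.4195248  140.43829797]
 [204.37020547 135.52721284]]
```

View pics/tcp2.png

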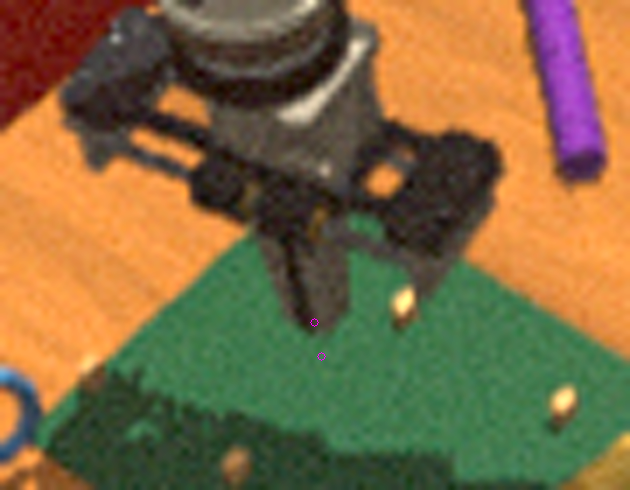

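```bash
python3 -m inch '[[[0,0,-0.4,0,-1],[0,0,-0.3,0,-1],[0,0,0,0,-1],[0,0,0,0,-1]]]'; python3 -m inch '[[[0,0,-0.1,0,-1],[0,0,0,0,-1]]]';python3 -m inch '[[[0,0,-0.1,0,-1],[0,0,0,0,-1]]]';python3 -m inch '[[[0,0,-0.1,0,-1],[0,0,0,0,-1]]]'
```

```text
t: 8.68
ee_pos: [0.4364, -0.3214, 0.0175]
orientation: [3.127, 0.298, 0.001]
wrist_force: [0.1, 0.1, -0.3]
gripper_width: 0.003
t: 8.93
ee_pos: [0.436, -0.321, 0.012]
orientation: [-3.127, -0.298, 0.0]
wrist_force: [-0.1, -0.5, 0.1]
gripper_width: 0.005
t: 9.18
ee_pos: [0.4358, -0.3208, 0.0066]
orientation: [-3.127, -0.298, 0.001]
wrist_force: [-0.1, -0.9, 0.4]
gripper_width: 0.0
t: 9.43
ee_pos: [0.4358, -0.3208, 0.0016]
orientation: [-3.127, -0.298, 0.001]
wrist_force: [-0.0, 0.3, 0.3]
gripper_width: 0.009
```

No contact at ee z = 0.0016, which is below the mat top (0.003). That confirms the reported TCP is below the real tips, so I continue down gently.

```bash
python3 -m inch '[[[0,0,-0.1,0,-1],[0,0,0,0,-1]]]';python3 -m inch '[[[0,0,-0.1,0,-1],[0,0,0,0,-1]]]';python3 -m inch '[[[0,0,-0.06,0,-1],[0,0,0,0,-1]]]'; python3 -m inch '[[[0,0,-0.04,0,-1],[0,0,0,0,-1]]]'
```

```text
t: 9.68
ee_pos: [0.4358, -0.3208, -0.0034]
orientation: [-3.127, -0.298, 0.001]
wrist_force: [-0.4, 0.3, -0.3]
gripper_width: 0.004
t: 9.93
ee_pos: [0.4358, -0.3208, -0.0084]
orientation: [-3.127, -0.298, 0.001]
wrist_force: [-0.0, -1.1, 0.3]
gripper_width: 0.009
t: 10.18
ee_pos: [0.436, -0.3209, -0.0112]
orientation: [-3.127, -0.298, 0.0]
wrist_force: [0.1, 0.0, 0.4]
gripper_width: 0.004
t: 10.42
ee_pos: [0.436, -0.321, -0.0131]
orientation: [-3.127, -0.298, 0.0]
wrist_force: [-0.7, -0.4, 0.1]
gripper_width: 0.006
```

```bash
for r in 1; do python3 -m inch '[[[0,0,-0.04,0,-1],[0,0,0,0,-1]]]'; done; python3 -m inch '[[[0,0,-0.04,0,-1],[0,0,0,0,-1]]]'; python3 -m inch '[[[0,0,-0.04,0,-1],[0,0,0,0,-1]]]'
```

```text
t: 10.68
ee_pos: [0.436, -0.321, -0.0151]
orientation: [-3.127, -0.298, 0.0]
wrist_force: [0.0, 0.2, -0.2]
gripper_width: 0.008
t: 10.92
ee_pos: [0.436, -0.321, -0.0171]
orientation: [-3.127, -0.298, 0.0]
wrist_force: [0.3, 0.6, 0.6]
gripper_width: 0.006
t: 11.18
ee_pos: [0.436, -0.321, -0.0191]
orientation: [-3.127, -0.298, 0.0]
wrist_force: [0.2, -0.3, -0.4]
gripper_width: 0.007
```

```bash
python3 -m inch '[[[0,0,-0.04,0,-1],[0,0,0,0,-1]]]'; python3 -m inch '[[[0,0,-0.04,0,-1],[0,0,0,0,-1]]]'; python3 -m inch '[[[0,0,-0.04,0,-1],[0,0,0,0,-1]]]'
python3 -c "
from h import *
im=cams.get_image('scene');o=get_obs();print(o['ee_pos'],o['joint_pos'],o['tau']);e=o['ee_pos'];p=w2px('scene',[[e[0],e[1],.003],e]);print(p)
x,y=p[0].astype(int);c=im[y-40:y+20,x-40:x+40,::-1];c=cv2.convertScaleAbs(cv2.resize(c,None,fx=9,fy=9,interpolation=cv2.INTER_CUBIC),alpha=1.6)
for q in p: cv2.circle(c,tuple(int(k) for k in(q-[x-40,y-40]+.5)*9),4,(255,0,255),1)
cv2.imwrite('pics/tcp3.png',c)"
```

```text
t: 11.42
ee_pos: [0.436, -0.321, -0.0211]
orientation: [-3.127, -0.298, 0.0]
wrist_force: [-0.2, -0.4, 0.1]
gripper_width: 0.007
t: 11.68
ee_pos: [0.436, -0.321, -0.0231]
orientation: [-3.127, -0.298, 0.0]
wrist_force: [-0.4, 0.2, -0.3]
gripper_width: 0.002
t: 11.92
ee_pos: [0.4363, -0.3213, -0.0241]
orientation: [3.127, 0.298, -0.0]
wrist_force: [-2.4, 1.3, 6.8]
gripper_width: 0.006
[ 0.43630047 -0.32126874 -0.02412855] [-8.57791110e-01  3.42971262e-01  1.83609951e+00 -9.61031903e-05
  9.62482448e-01  5.23093161e-01] [-2.13380791e-01 -3.64834785e+01 -2.48002750e+01  1.06983546e-01
 -8.41044690e-01 -5.69835556e-04]
[[207.57873456 149.89553002]
 [208.63442009 154.8360971 ]]
```

View pics/tcp3.png

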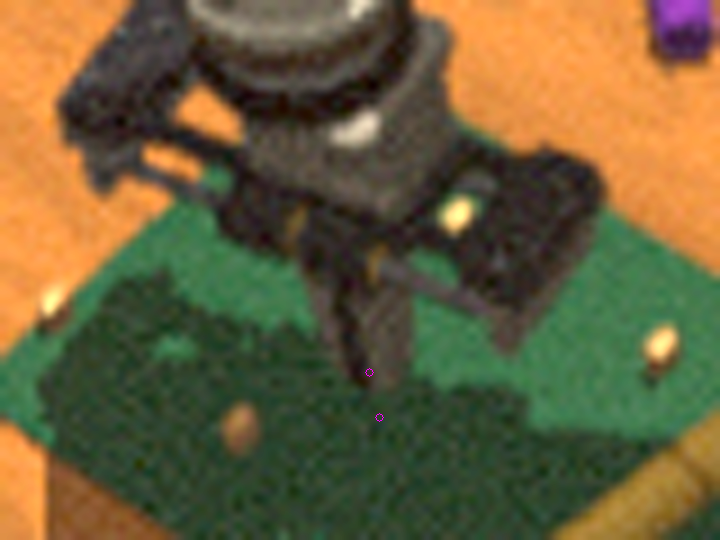

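Contact came at ee z ≈ -0.024 on the 3 mm mat, so the real tip is about 26.5 mm above the reported z. xy is fine. I'll use tip = ee + 0.0265 and go back to the dial (ee z 0.048).

```bash
python3 -m inch '[[[0,0,1,0,1],[0,0,1,0,1],[0,0,0.5,0,1],[0.92,0.3,0.1,0,1],[0.92,0.3,0.1,0,1]]]'; python3 -m inch '[[[0.92,0.3,0.1,0,1],[0.92,0.3,0.1,0,1],[0.9,0.28,0,0,1],[0,0,0,0,1],[0,0,0,0,1]]]'
```

```text
t: 12.6
ee_pos: [0.5293, -0.2912, 0.111]
orientation: [3.127, 0.296, 0.001]
wrist_force: [0.3, -1.0, -0.1]
gripper_width: 0.525
t: 13.22
ee_pos: [0.6644, -0.2472, 0.1196]
orientation: [-3.127, -0.298, 0.002]
wrist_force: [-0.5, -0.2, 1.0]
gripper_width: 0.997
```

```bash
python3 -m inch '[[[0,0,-0.5,0,1],[0,0,-0.5,0,1],[0,0,-0.43,0,1],[0,0,0,0,1],[0,0,0,0,-1]]]'; python3 -m inch '[[[0,0,0,0,-1],[0,0,0,0,-1],[0,0,0,0,-1],[0,0,0,0,-1],[0,0,0,0,-1]]]';  python3 -m inch '[[[0,0,0,0,-1],[0,0,0,0,-1],[0,0,0,0,-1],[0,0,0,0,-1]]]'
```

```text
t: 13.85
ee_pos: [0.6655, -0.2478, 0.0498]
orientation: [3.127, 0.297, 0.002]
wrist_force: [0.0, -0.3, 0.9]
gripper_width: 0.914
t: 14.48
ee_pos: [0.6651, -0.2471, 0.0486]
orientation: [-3.127, -0.298, 0.0]
wrist_force: [-0.9, 0.2, -0.4]
gripper_width: 0.368
t: 14.98
ee_pos: [0.6651, -0.2478, 0.0487]
orientation: [3.126, 0.297, 0.0]
wrist_force: [0.8, -3.6, -1.4]
gripper_width: 0.149
```

Gripped: width 0.149, which is 14 mm. Now turning anticlockwise.

```bash
for i in 1; do python3 -m inch '[[[0,0,0,1,-1],[0,0,0,1,-1],[0,0,0,1,-1],[0,0,0,1,-1],[0,0,0,1,-1]]]'; python3 -c "
from h import *
o=get_obs();print(o['moment'][2],o['joint_pos'][5])"; done; python3 -m inch '[[[0,0,0,1,-1],[0,0,0,1,-1],[0,0,0,1,-1],[0,0,0,1,-1],[0,0,0,1,-1]]]'; python3 -c "
from h import *
o=get_obs();print(o['moment'][2],o['joint_pos'][5])"; python3 -m inch '[[[0,0,0,1,-1],[0,0,0,1,-1],[0,0,0,1,-1],[0,0,0,1,-1]]]'; python3 -c "
from h import *
o=get_obs();print(o['moment'][2],o['joint_pos'][5])"
```

```text
t: 15.6
ee_pos: [0.6651, -0.2477, 0.0486]
orientation: [2.954, 1.066, -0.0]
wrist_force: [-0.2, -3.7, -0.3]
gripper_width: 0.152
-0.0667792125345281 0.3523113585008851
t: 16.23
ee_pos: [0.665, -0.2476, 0.0486]
orientation: [2.599, 1.764, -0.001]
wrist_force: [-0.6, -3.6, 0.2]
gripper_width: 0.153
-0.10474779379214258 -0.14763498562664948
t: 16.73
ee_pos: [0.6649, -0.2476, 0.0486]
orientation: [2.197, 2.246, -0.001]
wrist_force: [0.3, -3.0, -1.2]
gripper_width: 0.154
-0.06743327880094892 -0.5476813714581785
```

```bash
m(){ python3 -c "
from h import *
o=get_obs();print('M',o['moment'][2],o['joint_pos'][5])"; }; python3 -m inch '[[[0,0,0,1,-1],[0,0,0,1,-1],[0,0,0,1,-1],[0,0,0,1,-1]]]'|grep -E 'force|width'; m; python3 -m inch '[[[0,0,0,1,-1],[0,0,0,1,-1],[0,0,0,1,-1]]]'|grep -E 'force|width'; m; python3 -m inch '[[[0,0,0,1,-1],[0,0,0,1,-1],[0,0,0,1,-1]]]'|grep -E 'force|width'; m
```

```text
wrist_force: [-0.3, -3.7, 0.4]
gripper_width: 0.15
M -0.0715827463789312 -0.9476872462504922
wrist_force: [-1.1, -3.7, -0.3]
gripper_width: 0.147
M -0.09408245820535857 -1.247642912097668
wrist_force: [-1.5, -3.9, -0.4]
gripper_width: 0.151
M -0.07410379779187293 -1.5476813935190863
```

```bash
m(){ python3 -c "
from h import *
o=get_obs();print('M',o['moment'][2],o['joint_pos'][5])"; }; python3 -m inch '[[[0,0,0,1,-1],[0,0,0,1,-1],[0,0,0,1,-1]]]'|grep -E 'force|width'; m; python3 -m inch '[[[0,0,0,1,-1],[0,0,0,1,-1],[0,0,0,1,-1]]]'|grep -E 'force|width'; m; python3 -m inch '[[[0,0,0,1,-1],[0,0,0,1,-1]]]'|grep -E 'force|width'; m;python3 -m inch '[[[0,0,0,1,-1],[0,0,0,1,-1]]]'|grep -E 'force|width'; m
```

```text
wrist_force: [-1.1, -2.5, -0.0]
gripper_width: 0.15
M -0.06963625611357721 -1.8476849727335583
wrist_force: [-2.2, -4.4, 0.6]
gripper_width: 0.151
M -0.603439937664493 -2.147484213992012
wrist_force: [-4.0, -2.5, 0.5]
gripper_width: 0.184
M -1.0893808271593899 -2.345669681899332
wrist_force: [-2.6, -2.7, -0.1]
gripper_width: 0.254
M -0.1671901663079991 -2.5471723919499536
```

The stop is reached: moment -0.6 rising to -1.1, then the fingers slipped. I'll release, lift, head for the clamp while unwinding the wrist, and check the dial mark by image code.

```bash
python3 -m inch '[[[0,0,0,0,1],[0,0,0,0,1],[0,0,0,0,1],[0,0,0,0,1],[0,0,0,0,1]]]'; python3 -m inch '[[[0,0,0,0,1],[0,0,0,0,1],[0,0,0,0,1],[0,0,0.75,0,1],[0,0,0.75,0,1]]]'; python3 -m inch '[[[-0.36,0.9,0,-1,1],[-0.36,0.9,0,-1,1],[-0.36,0.9,0,-1,1],[-0.36,0.9,0,-1,1],[-0.36,0.9,0,-1,1]]]';  python3 -m inch '[[[-0.36,0.9,0,-1,1],[-0.36,0.9,0,-1,1],[-0.36,0.9,0,-1,1],[0,0,0,-1,1],[0,0,0,-1,1]]]'
python3 - <<'E'
from h import *
im=cams.get_image("top")
c=im[125:175,345:412].astype(int)
ys,xs=np.where((c.min(2)>140))
for x,y in zip(xs,ys): print((x+345,y+125),end=' ')
w=np.array([px2w("top",345+x,125+y,.099) for x,y in zip(xs,ys)]);r=np.hypot(*(w[:,:2]-[.665,-.247]).T)
k=r<.026;m=w[k].mean(0)-[.665,-.247,0];print(k.sum(),m,np.degrees(np.arctan2(m[1],m[0])))
E
```

```text
t: 19.85
ee_pos: [0.6651, -0.247, 0.0486]
orientation: [-0.698, 3.063, 0.0]
wrist_force: [0.2, 0.4, 0.1]
gripper_width: 0.778
t: 20.48
ee_pos: [0.6647, -0.2469, 0.1239]
orientation: [0.698, -3.062, -0.002]
wrist_force: [-0.1, -0.3, -0.0]
gripper_width: 0.995
t: 21.1
ee_pos: [0.5745, -0.0207, 0.1238]
orientation: [0.087, 3.14, 0.0]
wrist_force: [0.5, 0.4, -0.5]
gripper_width: 1.004
t: 21.72
ee_pos: [0.5209, 0.1136, 0.1238]
orientation: [0.858, 3.022, 0.0]
wrist_force: [0.4, -0.0, 0.9]
gripper_width: 0.999
(np.int64(380), np.int64(147)) (np.int64(381), np.int64(147)) (np.int64(380), np.int64(148)) (np.int64(381), np.int64(148)) (np.int64(380), np.int64(149)) (np.int64(381), np.int64(149)) (np.int64(380), np.int64(150)) (np.int64(381), np.int64(150)) (np.int64(380), np.int64(151)) (np.int64(381), np.int64(151)) (np.int64(380), np.int64(152)) (np.int64(381), np.int64(152)) 12 [-0.00884686 -0.00029617  0.099     ] -178.08261974339123
```

The mark now points to world -x (about 182°). That is 2.98 rad turned, matching where the torque rose, so the dial is at its stop. Now the clamp knob.

```bash
python3 -m inch '[[[0,0.05,0,-1,1],[0,0,0,-1,1],[0,0,0,-1,1],[0,0,0,-1,1],[0,0,0,-1,1]]]'; python3 -m inch '[[[0,0,0,-1,1],[0,0,0,-1,1],[0,0,0,-1,1],[0,0,0,-1,1],[0,0,0,-1,1]]]'; python3 -m inch '[[[0,0,0,-1,1],[0,0,0,-1,1],[0,0,0,-1,1],[0,0,0,-0.2,1],[0,0,0,0,1]]]';python3 -m inch '[[[0,0,-0.6,0,1],[0,0,-0.6,0,1],[0,0,-0.44,0,1],[0,0,0,0,1],[0,0,0,0,-1]]]'; python3 -m inch '[[[0,0,0,0,-1],[0,0,0,0,-1],[0,0,0,0,-1],[0,0,0,0,-1],[0,0,0,0,-1]]]';  python3 -m inch '[[[0,0,0,0,-1],[0,0,0,0,-1],[0,0,0,0,-1],[0,0,0,0,-1]]]'
```

```text
t: 22.4
ee_pos: [0.5212, 0.1153, 0.1237]
orientation: [1.58, 2.715, 0.0]
wrist_force: [0.3, -0.3, -0.0]
gripper_width: 0.999
t: 23.02
ee_pos: [0.5212, 0.1153, 0.1238]
orientation: [2.202, 2.24, 0.0]
wrist_force: [-0.3, -0.1, -0.2]
gripper_width: 0.998
t: 23.65
ee_pos: [0.5212, 0.1153, 0.1237]
orientation: [2.528, 1.866, 0.0]
wrist_force: [0.4, 0.1, 0.4]
gripper_width: 0.999
t: 24.28
ee_pos: [0.5219, 0.1154, 0.0426]
orientation: [2.528, 1.864, 0.002]
wrist_force: [0.7, 0.1, -0.3]
gripper_width: 0.914
t: 24.9
ee_pos: [0.5211, 0.1154, 0.0416]
orientation: [-2.529, -1.863, 0.0]
wrist_force: [0.4, 0.4, -0.7]
gripper_width: 0.369
t: 25.4
ee_pos: [0.5209, 0.1154, 0.0416]
orientation: [-2.529, -1.863, 0.001]
wrist_force: [-0.9, 1.5, 1.0]
gripper_width: 0.148
```

```bash
m(){ python3 -c "
from h import *
o=get_obs();print('M',o['moment'][2],o['joint_pos'][5])"; }; python3 -m inch '[[[0,0,0,1,-1],[0,0,0,1,-1],[0,0,0,1,-1]]]'|grep -E 'force|width'; m; python3 -m inch '[[[0,0,0,1,-1],[0,0,0,1,-1],[0,0,0,1,-1]]]'|grep -E 'force|width'; m; python3 -m inch '[[[0,0,0,1,-1],[0,0,0,1,-1]]]'|grep -E 'force|width'; m;python3 -m inch '[[[0,0,0,1,-1],[0,0,0,1,-1]]]'|grep -E 'force|width'; m
```

```text
wrist_force: [-0.1, 0.2, -0.3]
gripper_width: 0.153
M -0.10657015102194117 -0.01086205564193209
wrist_force: [1.1, 0.9, -1.8]
gripper_width: 0.15
M -0.12461923759628463 -0.31080250217940186
wrist_force: [1.5, 0.8, -2.5]
gripper_width: 0.15
M -0.09786431287720973 -0.5107381631369582
wrist_force: [3.1, 1.7, -2.1]
gripper_width: 0.154
M -0.1350441226310309 -0.7107072495482979
```

```bash
m(){ python3 -c "
from h import *
o=get_obs();print('M',o['moment'][2],o['joint_pos'][5])"; }; python3 -m inch '[[[0,0,0,1,-1],[0,0,0,1,-1]]]'|grep -E 'force|width'; m; python3 -m inch '[[[0,0,0,1,-1],[0,0,0,1,-1]]]'|grep -E 'force|width'; m; python3 -m inch '[[[0,0,0,1,-1],[0,0,0,0.5,-1]]]'|grep -E 'force|width'; m
```

```text
wrist_force: [3.4, 1.9, -3.6]
gripper_width: 0.148
M -0.15776367541316608 -0.9106537950072195
wrist_force: [4.2, 1.1, -3.8]
gripper_width: 0.151
M -0.16686937313047584 -1.110686405081558
wrist_force: [4.1, 1.5, -4.0]
gripper_width: 0.152
M -0.21067541708369972 -1.259431975756688
```

```bash
m(){ python3 -c "
from h import *
o=get_obs();print('M',o['moment'][2],o['joint_pos'][5])"; }; for i in 1; do python3 -m inch '[[[0,0,0,1,-1],[0,0,0,0,-1]]]'|grep -E 'force|width'; m; done; python3 -m inch '[[[0,0,0,1,-1],[0,0,0,0,-1]]]'|grep -E 'force|width'; m
```

```text
wrist_force: [4.9, 1.4, -5.5]
gripper_width: 0.148
M 0.05552612637474702 -1.3568518098153848
wrist_force: [5.9, 1.4, -4.8]
gripper_width: 0.15
M 0.13066924822025539 -1.4565142004531813
```

```bash
m(){ python3 -c "
from h import *
o=get_obs();print('M',o['moment'],o['joint_pos'][5])"; }; python3 -m inch '[[[0,0,0,1,-1],[0,0,0,0,-1]]]'; m;  python3 -m inch '[[[0,0,0,1,-1],[0,0,0,0,-1]]]'; m
```

```text
t: 28.15
ee_pos: [0.5224, 0.1156, 0.0416]
orientation: [0.036, 3.138, 0.001]
wrist_force: [5.9, 2.5, -5.8]
gripper_width: 0.152
M [ 0.32383431 -1.11349882  0.115011  ] -1.5565427675751469
t: 28.4
ee_pos: [0.5224, 0.1156, 0.0416]
orientation: [-0.118, 3.136, 0.001]
wrist_force: [5.9, 1.9, -6.1]
gripper_width: 0.153
M [ 0.3334367  -1.06316726 -0.47080366] -1.6555273991137938
```

```bash
m(){ python3 -c "
from h import *
o=get_obs();print('M',o['moment'],o['joint_pos'][5])"; }; python3 -m inch '[[[0,0,0,0.7,-1],[0,0,0,0,-1],[0,0,0,0,-1]]]'; m; python3 -c "
from h import *
cv2.imwrite('pics/t_now.png',cams.get_image('top')[:,:,::-1])"
```

```text
t: 28.78
ee_pos: [0.5224, 0.1156, 0.0416]
orientation: [-0.225, 3.13, 0.001]
wrist_force: [5.4, 2.3, -4.5]
gripper_width: 0.168
M [ 0.39786821 -1.03904447 -0.80893112] -1.723978994156015
```

At the stop (0.47→0.81 Nm, width opening slightly). I'll relieve the twist and draw the stop back.

```bash
python3 -m inch '[[[0,0,0,-0.6,-1],[0.01,-0.3,0,0,-1],[0.01,-0.3,0,0,-1],[0.01,-0.3,0,0,-1],[0,0,0,0,-1]]]'; python3 -m inch '[[[0,-0.1,0,0,-1],[0,0,0,0,-1]]]'; python3 -m inch '[[[0,-0.06,0,0,-1],[0,0,0,0,-1],[0,0,0,0,-1]]]'
```

```text
t: 29.45
ee_pos: [0.524, 0.0691, 0.0416]
orientation: [-0.131, 3.136, -0.001]
wrist_force: [5.2, -1.7, -6.2]
gripper_width: 0.152
t: 29.7
ee_pos: [0.5241, 0.0649, 0.0416]
orientation: [-0.132, 3.135, -0.0]
wrist_force: [5.2, -0.3, -5.9]
gripper_width: 0.151
t: 30.08
ee_pos: [0.5241, 0.0648, 0.0416]
orientation: [-0.132, 3.135, 0.007]
wrist_force: [7.0, 9.4, -6.4]
gripper_width: 0.155
```

The end stop is felt (9 N at 50.8 mm travel). I'll release, lift, and re-measure the canes by colour segmentation.

```bash
python3 -m inch '[[[0,0.04,0,0,1],[0,0,0,0,1],[0,0,0,0,1],[0,0,0,0,1],[0,0,0,0,1]]]'; python3 -m inch '[[[0,0,0.3,0,1],[0,0,0.7,0,0],[0,0,0.7,0,0],[0,0,0,0,0]]]'
cat > seg.py <<'E'
from h import *
def canes(n="top",show=True):
    im=cams.get_image(n);cv2.imwrite('pics/last_%s.png'%n,im[:,:,::-1])
    h=cv2.cvtColor(im,cv2.COLOR_RGB2HSV);r=im.astype(int)
    m=((h[:,:,0]>14)&(h[:,:,0]<32)&(h[:,:,1]>90)&(h[:,:,2]>50)).astype(np.uint8)
    roi=np.zeros_like(m);roi[197:275,298:445]=1
    k=cv2.morphologyEx(m*roi,cv2.MORPH_CLOSE,np.ones((5,5)))
    N,l,s,c=cv2.connectedComponentsWithStats(k)
    for i in range(1,N):
        if s[i,4]<80: continue
        p=np.argwhere(l==i)[:,::-1].astype(np.float32)
        (cx,cy),wh,a=cv2.minAreaRect(p);b=cv2.boxPoints(((cx,cy),wh,a))
        e=sorted(b.tolist(),key=lambda q:q[1]);A=np.mean(e[:2],0);B=np.mean(e[2:],0)
        a=px2w(n,*A,.018);b=px2w(n,*B,.018);d=a-b
        print(s[i,4],wh,'mid',((a+b)/2)[:2],'len',np.hypot(*d[:2]),'ang',np.degrees(np.arctan2(d[1],d[0])))
if __name__=="__main__": canes()
E
python3 seg.py; python3 -c "
from h import *
print(get_obs()['ee_pos'])"
```

```text
t: 30.7
ee_pos: [0.5226, 0.0643, 0.0416]
orientation: [0.138, -3.139, 0.0]
wrist_force: [0.3, -0.3, -0.4]
gripper_width: 0.677
t: 31.2
ee_pos: [0.5255, 0.0641, 0.1309]
orientation: [-0.138, 3.131, -0.002]
wrist_force: [0.7, -1.1, -0.1]
gripper_width: 0.509
97 (75.0, 3.0) mid [ 0.4319286  -0.42873473] len 0.20790856929828813 ang 0.08472556658040217
483 (8.310327529907227, 58.048255920410156) mid [ 0.42337666 -0.09183   ] len 0.16230972481732978 ang -6.027822426311376
502 (8.626701354980469, 57.98275375366211) mid [ 0.4228364  -0.19237164] len 0.1619498262539779 ang -7.305052572500685
[0.52392971 0.06424558 0.12862444]
```

Both canes are where they were. Now for cane0.

```bash
python3 -m inch '[[[-0.5,-0.78,0,-0.5,0.2],[-0.5,-0.78,0,-0.5,0.2],[-0.5,-0.78,0,-0.45,0.2],[-0.5,-0.78,0,-0.4,0.2],[0,0,-0.5,0,0.2]]]'; python3 -m inch '[[[0,0,-0.8,0,0.2],[0,0,-0.8,0,0.2],[0,0,0,0,0.2],[0,0,0,0,0.2]]]'
```

```text
t: 31.88
ee_pos: [0.4222, -0.0941, 0.1019]
orientation: [0.159, 3.136, -0.002]
wrist_force: [0.7, -1.0, -0.7]
gripper_width: 0.602
t: 32.38
ee_pos: [0.423, -0.0918, 0.0224]
orientation: [0.152, 3.137, -0.0]
wrist_force: [0.6, 0.4, 0.3]
gripper_width: 0.604
```

```bash
python3 -m inch '[[[0,0,-0.45,0,0.2],[0,0,-0.4,0,0.2],[0,0,0,0,0.2],[0,0,0,0,-1],[0,0,0,0,-1]]]'; python3 -m inch '[[[0,0,0,0,-1],[0,0,0,0,-1],[0,0,0,0,-1],[0,0,0,0,-1],[0,0,0,0,-1]]]'; python3 -m inch '[[[0,0,0.5,0,-1],[0,0,0.5,0,-1],[0,0,0,0,-1]]]'
```

```text
t: 33.0
ee_pos: [0.4238, -0.0922, -0.0196]
orientation: [0.152, 3.136, -0.002]
wrist_force: [-0.7, 0.3, 0.5]
gripper_width: 0.405
t: 33.62
ee_pos: [0.4231, -0.0918, -0.0204]
orientation: [0.152, 3.137, -0.0]
wrist_force: [-0.8, 0.6, 5.8]
gripper_width: 0.252
t: 34.0
ee_pos: [0.424, -0.0924, 0.0303]
orientation: [0.152, 3.135, -0.003]
wrist_force: [-0.1, 0.5, -1.2]
gripper_width: 0.254
```

```bash
python3 -m inch '[[[0,0,0.65,0,-1],[0,0,0.65,0,-1],[0.35,0.93,0,-1,-1],[0.35,0.93,0,-1,-1],[0.35,0.93,0,-1,-1]]]'; python3 -m inch '[[[0.35,0.93,0,-1,-1],[0.35,0.93,0,-1,-1],[0.35,0.93,0,-1,-1],[0.35,0.93,0,-1,-1],[0,0,0,-1,-1]]]'; python3 -m inch '[[[0,0,0,-1,-1],[0,0,0,-1,-1],[0,0,0,-1,-1],[0,0,0,-1,-1],[0,0,0,-1,-1]]]';  python3 -m inch '[[[0,0,0,-1,-1],[0,0,0,-0.4,-1],[0,0,0,0,-1]]]'
```

```text
t: 34.62
ee_pos: [0.4747, 0.0493, 0.0925]
orientation: [-0.625, -3.077, 0.0]
wrist_force: [-0.1, 0.4, -0.9]
gripper_width: 0.248
t: 35.25
ee_pos: [0.5446, 0.2366, 0.0917]
orientation: [-1.361, -2.829, 0.001]
wrist_force: [-0.5, -0.0, -0.1]
gripper_width: 0.253
t: 35.88
ee_pos: [0.544, 0.2336, 0.0918]
orientation: [-2.023, -2.401, 0.004]
wrist_force: [-0.0, 0.5, 0.1]
gripper_width: 0.255
t: 36.25
ee_pos: [0.5442, 0.2336, 0.0921]
orientation: [-2.182, -2.258, 0.004]
wrist_force: [0.2, 0.0, -0.7]
gripper_width: 0.251
```

```bash
python3 -m inch '[[[0.04,0,-0.4,0,-1],[0,0,-0.4,0,-1],[0,0,-0.4,0,-1],[0,0,0,0,-1]]]'; python3 -m inch '[[[0,0,-0.14,0,-1],[0,0,-0.1,0,-1],[0,0,0,0,-1]]]'
```

```text
t: 36.75
ee_pos: [0.5447, 0.2334, 0.031]
orientation: [-2.181, -2.257, 0.007]
wrist_force: [-0.4, -0.2, 0.1]
gripper_width: 0.255
t: 37.12
ee_pos: [0.547, 0.2339, 0.022]
orientation: [-2.183, -2.259, 0.0]
wrist_force: [0.2, -0.1, -0.4]
gripper_width: 0.252
```

```bash
python3 -m inch '[[[0,0,0,0,-1],[0,0,-0.04,0,-1],[0,0,0,0,-1]]]';  python3 -m inch '[[[0,0,-0.04,0,-1],[0,0,0,0,-1]]]'; python3 -m inch '[[[0,0,-0.03,0,-1],[0,0,0,0,-1]]]'
```

```text
t: 37.5
ee_pos: [0.547, 0.2339, 0.02]
orientation: [-2.183, -2.259, 0.0]
wrist_force: [-0.1, -0.0, -0.0]
gripper_width: 0.25
t: 37.75
ee_pos: [0.5469, 0.2339, 0.0179]
orientation: [-2.183, -2.259, 0.001]
wrist_force: [-0.1, 0.3, -1.0]
gripper_width: 0.248
t: 38.0
ee_pos: [0.547, 0.2338, 0.0164]
orientation: [-2.183, -2.259, 0.0]
wrist_force: [0.5, 0.4, -0.3]
gripper_width: 0.248
```

```bash
python3 -m inch '[[[0,0,-0.03,0,-1],[0,0,0,0,-1]]]';  python3 -m inch '[[[0,0,-0.03,0,-1],[0,0,0,0,-1]]]'; python3 -m inch '[[[0,0,-0.02,0,-1],[0,0,0,0,-1]]]'
```

```text
t: 38.25
ee_pos: [0.5471, 0.2339, 0.0162]
orientation: [-2.183, -2.259, 0.001]
wrist_force: [-3.7, -1.4, 6.9]
gripper_width: 0.252
t: 38.5
ee_pos: [0.5472, 0.2339, 0.0161]
orientation: [-2.183, -2.259, 0.001]
wrist_force: [-8.2, -1.4, 16.4]
gripper_width: 0.254
t: 38.75
ee_pos: [0.5471, 0.2339, 0.016]
orientation: [-2.183, -2.259, 0.002]
wrist_force: [-11.5, -3.1, 22.3]
gripper_width: 0.252
```

Seated at ee z 0.016 as predicted. I'll relieve the load, open moderately, lift out and check.

```bash
python3 -m inch '[[[-0.01,0,0.08,0,-1],[0,0,0,0,-0.1],[0,0,0,0,-0.1],[0,0,0,0,-0.1],[0,0,0,0,-0.1]]]';  python3 -m inch '[[[0,0,0.2,0,-0.1],[0,0,0.6,0,0],[0,0,0.8,0,0],[0,0,0.4,0,0.2]]]'
python3 -m inch '[[[-0.3,-0.9,0.1,1,0.2],[-0.3,-0.9,0.1,1,0.2],[-0.3,-0.9,0.1,1,0.2],[-0.3,-0.9,0,1,0.2],[-0.3,-0.9,0,1,0.2]]]'; python3 seg.py
python3 - <<'E'
from h import *
im=cv2.imread('pics/last_top.png');s=5
cv2.imwrite('pics/r1.png',cv2.resize(im[143:257,155:285],None,fx=s,fy=s,interpolation=cv2.INTER_CUBIC))
E
```

```text
t: 39.38
ee_pos: [0.5465, 0.2339, 0.0163]
orientation: [-2.183, -2.259, 0.0]
wrist_force: [0.8, -0.3, 0.7]
gripper_width: 0.446
t: 39.88
ee_pos: [0.5482, 0.2342, 0.1198]
orientation: [2.182, 2.257, 0.006]
wrist_force: [0.6, 0.4, -0.2]
gripper_width: 0.583
t: 40.5
ee_pos: [0.4708, 0.0076, 0.1316]
orientation: [1.552, 2.732, -0.0]
wrist_force: [0.7, -0.3, 1.2]
gripper_width: 0.6
99 (75.0, 3.0) mid [ 0.4319286  -0.42873473] len 0.20790856929828813 ang 0.08472556658040217
501 (8.626701354980469, 57.98275375366211) mid [ 0.4228364  -0.19237164] len 0.1619498262539779 ang -7.305052572500685
```

View pics/r1.png

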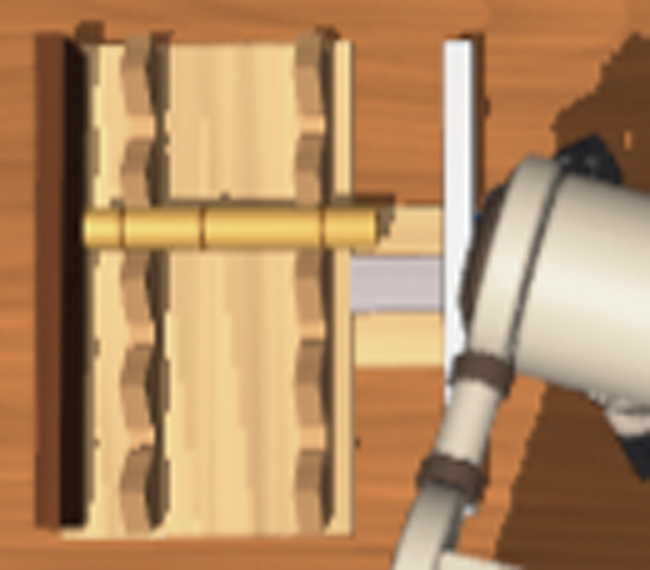

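Viewed 13. The first cane lies in its groove, at rows ~188 in top (crop (230,228)), and the stop is fully back. Now cane1.

```bash
python3 -m inch '[[[-0.19,-0.8,0,1,0.2],[-0.19,-0.8,0,1,0.2],[-0.19,-0.8,0,1,0.2],[-0.19,-0.8,0,1,0.2],[-0.19,-0.8,0,1,0.2]]]';  python3 -m inch '[[[0,0,0,1,0.2],[0,0,-0.5,1,0.2],[0,0,-0.5,1,0.2],[0,0,-0.5,1,0.2],[0,0,-0.3,0.1,0.2]]]'; python3 -m inch '[[[0,0,0,0,0.2],[0,0,0,0,0.2]]]'
```

```text
t: 41.18
ee_pos: [0.4236, -0.1922, 0.1315]
orientation: [-0.828, -3.03, -0.0]
wrist_force: [-0.0, 0.4, -0.6]
gripper_width: 0.6
t: 41.8
ee_pos: [0.4234, -0.1905, 0.0402]
orientation: [-0.2, -3.134, -0.002]
wrist_force: [-0.2, 0.4, -0.1]
gripper_width: 0.604
t: 42.05
ee_pos: [0.4247, -0.1916, 0.0425]
orientation: [0.2, 3.134, -0.001]
wrist_force: [-0.1, -0.7, -0.3]
gripper_width: 0.602
```

```bash
python3 -m inch '[[[-0.04,-0.02,-0.6,0,0.2],[0,0,-0.65,0,0.2],[0,0,0,0,0.2],[0,0,0,0,-1],[0,0,0,0,-1]]]'; python3 -m inch '[[[0,0,0,0,-1],[0,0,0,0,-1],[0,0,0,0,-1],[0,0,0,0,-1],[0,0,0,0,-1]]]'; python3 -m inch '[[[0,0,0.5,0,-1],[0,0,0.5,0,-1],[0,0,0.65,0,-1],[0,0,0.65,0,-1],[0,0,0,0,-1]]]'
```

```text
t: 42.68
ee_pos: [0.4234, -0.1931, -0.0193]
orientation: [0.199, 3.133, -0.003]
wrist_force: [0.0, 0.4, 0.0]
gripper_width: 0.406
t: 43.3
ee_pos: [0.4227, -0.1926, -0.0201]
orientation: [0.199, 3.134, -0.001]
wrist_force: [-1.2, 0.4, 6.0]
gripper_width: 0.25
t: 43.92
ee_pos: [0.4237, -0.1934, 0.0963]
orientation: [0.199, 3.131, -0.005]
wrist_force: [0.4, 0.2, -0.7]
gripper_width: 0.252
```

```bash
python3 -m inch '[[[0.01,0.94,0,-1,-1],[0.01,0.94,0,-1,-1],[0.02,0.94,0,-1,-1],[0.02,0.94,0,-1,-1],[0.02,0.94,0,-1,-1]]]'; python3 -m inch '[[[0.02,0.94,0,-1,-1],[0.02,0.94,0,-1,-1],[0.02,0.94,0,-1,-1],[0.02,0.94,0,-1,-1],[0,0,0,-1,-1]]]'; python3 -m inch '[[[0,0,0,-1,-1],[0,0,0,-1,-1],[0,0,0,-1,-1],[0,0,0,-1,-1],[0,0,0,-0.1,-1]]]';  python3 -m inch '[[[0,0,0,0,-1],[0,0,0,0,-1]]]'
```

```text
t: 44.55
ee_pos: [0.4247, 0.0446, 0.0923]
orientation: [-0.973, -2.984, 0.0]
wrist_force: [-0.6, 0.2, -0.5]
gripper_width: 0.25
t: 45.18
ee_pos: [0.4284, 0.2332, 0.0921]
orientation: [-1.675, -2.655, 0.003]
wrist_force: [0.2, -0.8, -0.1]
gripper_width: 0.248
t: 45.8
ee_pos: [0.4289, 0.2306, 0.0924]
orientation: [-2.182, -2.258, 0.004]
wrist_force: [-0.1, 1.0, 0.4]
gripper_width: 0.25
t: 46.05
ee_pos: [0.4299, 0.2308, 0.0937]
orientation: [-2.182, -2.26, 0.001]
wrist_force: [-0.5, 1.0, -0.2]
gripper_width: 0.251
```

```bash
python3 -m inch '[[[0.01,-0.02,-0.45,0,-1],[0,0,-0.45,0,-1],[0,0,-0.4,0,-1],[0,0,-0.16,0,-1],[0,0,0,0,-1]]]'; python3 -m inch '[[[0,0,-0.06,0,-1],[0,0,0,0,-1],[0,0,0,0,-1]]]'; python3 -m inch '[[[0,0,-0.03,0,-1],[0,0,0,0,-1]]]'; python3 -m inch '[[[0,0,-0.02,0,-1],[0,0,0,0,-1]]]'
```

```text
t: 46.68
ee_pos: [0.4303, 0.2298, 0.0209]
orientation: [-2.183, -2.259, 0.001]
wrist_force: [-0.3, 0.4, -1.0]
gripper_width: 0.253
t: 47.05
ee_pos: [0.431, 0.23, 0.0185]
orientation: [2.183, 2.259, 0.001]
wrist_force: [0.1, -0.3, -0.0]
gripper_width: 0.256
t: 47.3
ee_pos: [0.4305, 0.2299, 0.0165]
orientation: [-2.183, -2.259, 0.0]
wrist_force: [0.6, 0.2, -0.7]
gripper_width: 0.251
t: 47.55
ee_pos: [0.4307, 0.2299, 0.016]
orientation: [-2.183, -2.259, 0.0]
wrist_force: [-3.1, -0.1, 4.2]
gripper_width: 0.255
```

```bash
python3 -m inch '[[[0,0,0.02,0,-1],[0,0,0,0,-0.1],[0,0,0,0,-0.1],[0,0,0,0,-0.1],[0,0,0,0,-0.1]]]';  python3 -m inch '[[[0,0,0.2,0,-0.1],[0,0,0.6,0,0],[0,0,0.8,0,0],[0,0,0.4,0,0.2]]]'
python3 -m inch '[[[0.37,-0.66,0,1,0.2],[0.37,-0.66,0,1,0.2],[0.37,-0.66,0,1,0.2],[0.37,-0.66,0,1,0.2],[0.37,-0.66,0,1,0.2]]]'; python3 -m inch '[[[0,0,0,1,0.2],[0,0,0,1,0.2],[0,0,0,1,0.2],[0,0,0,1,0.2],[0,0,0,1,0.2]]]'; python3 -m inch '[[[0,0,0,1,0.2],[0,0,0,1,0.2],[0,0,0,1,0.2],[0,0,0,1,0.2],[0,0,0,1,0.2]]]'; python3 -m inch '[[[0,0,0,1,0.2],[0,0,0,0.2,0.2],[0,0,0,0,0.2]]]'
python3 - <<'E'
from h import *
im=cams.get_image("top")[:,:,::-1];cv2.imwrite('pics/last_top.png',im);s=5
cv2.imwrite('pics/r2.png',cv2.resize(im[143:257,155:285],None,fx=s,fy=s,interpolation=cv2.INTER_CUBIC))
E
```

```text
t: 48.18
ee_pos: [0.4306, 0.2299, 0.0166]
orientation: [2.183, 2.259, 0.0]
wrist_force: [0.5, 0.1, 0.5]
gripper_width: 0.448
t: 48.68
ee_pos: [0.4321, 0.2303, 0.1198]
orientation: [2.182, 2.257, 0.006]
wrist_force: [0.1, 0.2, -0.0]
gripper_width: 0.584
t: 49.3
ee_pos: [0.5239, 0.0637, 0.1175]
orientation: [1.552, 2.731, 0.001]
wrist_force: [-0.2, 0.8, -0.3]
gripper_width: 0.6
t: 49.92
ee_pos: [0.5233, 0.0649, 0.1174]
orientation: [0.828, 3.03, 0.0]
wrist_force: [0.5, 0.0, -0.2]
gripper_width: 0.599
t: 50.55
ee_pos: [0.5233, 0.0649, 0.1174]
orientation: [0.053, 3.14, -0.0]
wrist_force: [0.4, 0.1, 0.8]
gripper_width: 0.6
t: 50.92
ee_pos: [0.5232, 0.0649, 0.117]
orientation: [-0.129, 3.139, -0.0]
wrist_force: [0.1, 0.4, -1.5]
gripper_width: 0.602
```

View pics/r2.png

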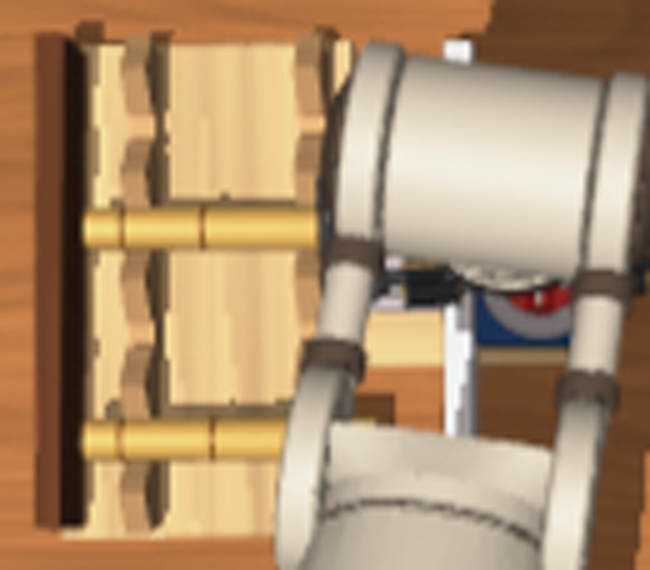

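Both canes lie in their own grooves (crop rows 228 and 438), and the mat is empty. I'll grip the clamp knob again.

```bash
python3 -m inch '[[[0,0,-0.5,0,0.2],[0,0,-0.5,0,0.2],[0,0,-0.5,0,0.2],[0,0,0,0,0.2],[0,0,0,0,-1]]]'; python3 -m inch '[[[0,0,0,0,-1],[0,0,0,0,-1],[0,0,0,0,-1],[0,0,0,0,-1],[0,0,0,0,-1]]]'; python3 -m inch '[[[0,0.25,0,0,-1],[0,0.25,0,0,-1],[0,0.2,0,0,-1],[0,0,0,0,-1],[0,0,0,0,-1]]]'
```

```text
t: 51.6
ee_pos: [0.5239, 0.0648, 0.0426]
orientation: [-0.13, 3.137, -0.0]
wrist_force: [-0.5, 0.1, 0.4]
gripper_width: 0.514
t: 52.22
ee_pos: [0.5234, 0.0648, 0.0419]
orientation: [-0.129, 3.139, 0.0]
wrist_force: [-0.0, -1.0, 2.7]
gripper_width: 0.156
t: 52.85
ee_pos: [0.5222, 0.1016, 0.0419]
orientation: [0.131, -3.137, -0.002]
wrist_force: [-4.3, 1.4, 6.1]
gripper_width: 0.155
```

```bash
python3 -m inch '[[[-0.03,0.08,0,0,-1],[0,0,0,0,-1]]]'; python3 -m inch '[[[0,0.06,0,0,-1],[0,0,0,0,-1]]]';python3 -m inch '[[[0,0.04,0,0,-1],[0,0,0,0,-1]]]'
```

```text
t: 53.1
ee_pos: [0.522, 0.1049, 0.0419]
orientation: [-0.131, 3.138, 0.001]
wrist_force: [0.5, 1.3, 3.8]
gripper_width: 0.154
t: 53.35
ee_pos: [0.522, 0.1072, 0.0419]
orientation: [-0.131, 3.138, 0.0]
wrist_force: [-1.4, -0.3, 5.7]
gripper_width: 0.157
t: 53.6
ee_pos: [0.5219, 0.1088, 0.0419]
orientation: [-0.13, 3.138, -0.0]
wrist_force: [-0.8, -0.9, 5.1]
gripper_width: 0.151
```

```bash
python3 -m inch '[[[0,0.03,0,0,-1],[0,0,0,0,-1]]]'; python3 -m inch '[[[0,0.03,0,0,-1],[0,0,0,0,-1]]]'
```

```text
t: 53.85
ee_pos: [0.5219, 0.1099, 0.0419]
orientation: [-0.131, 3.139, -0.001]
wrist_force: [-1.1, -2.0, 5.3]
gripper_width: 0.152
t: 54.1
ee_pos: [0.5219, 0.1099, 0.0419]
orientation: [0.131, -3.139, 0.006]
wrist_force: [-1.0, -8.2, 5.8]
gripper_width: 0.153
```

Snug at 45 mm travel with 8 N push. Now clamp clockwise.

```bash
m(){ python3 -c "
from h import *
o=get_obs();print('M',o['moment'][2],o['joint_pos'][5],o['ee_pos'])"; }; python3 -m inch '[[[0,0,0,-1,-1],[0,0,0,-1,-1],[0,0,0,-1,-1],[0,0,0,-1,-1],[0,0,0,0,-1]]]'|grep -E 'force|width'; m; python3 -m inch '[[[0,0,0,-1,-1],[0,0,0,-1,-1],[0,0,0,-1,-1],[0,0,0,-1,-1],[0,0,0,0,-1]]]'|grep -E 'force|width'; m; python3 -m inch '[[[0,0,0,-1,-1],[0,0,0,-1,-1],[0,0,0,-1,-1],[0,0,0,-1,-1],[0,0,0,0,-1]]]'|grep -E 'force|width'; m
```

```text
wrist_force: [-1.3, -8.6, 4.4]
gripper_width: 0.154
M -0.12481815368791403 -1.2692489050005087 [0.52189927 0.10970334 0.0419104 ]
wrist_force: [-2.5, -9.5, 5.5]
gripper_width: 0.151
M -0.11235853440162452 -0.8692817586030829 [0.52181615 0.10958989 0.04192028]
wrist_force: [-1.8, -9.8, 7.3]
gripper_width: 0.15
M -0.14879007575991213 -0.46934566546992046 [0.52164183 0.10947513 0.04190467]
```

```bash
m(){ python3 -c "
from h import *
o=get_obs();print('M',o['moment'][2],o['joint_pos'][5],o['ee_pos'])"; }; python3 -m inch '[[[0,0,0,-1,-1],[0,0,0,-1,-1],[0,0,0,-1,-1],[0,0,0,-1,-1],[0,0,0,0,-1]]]'|grep -E 'force|width'; m; python3 -m inch '[[[0,0,0,-1,-1],[0,0,0,-1,-1],[0,0,0,-1,-1],[0,0,0,0,-1]]]'|grep -E 'force|width'; m; python3 -m inch '[[[0,0,0,-1,-1],[0,0,0,0,-1]]]'|grep -E 'force|width'; m
```

```text
wrist_force: [-2.4, -11.0, 8.0]
gripper_width: 0.154
M -0.11068450675482125 -0.06942181559194158 [0.52149453 0.10945296 0.04193329]
wrist_force: [-2.8, -9.5, 7.6]
gripper_width: 0.153
M -0.03890943456475809 0.23053583884836354 [0.52136737 0.10949913 0.04192542]
wrist_force: [-3.1, -9.9, 7.8]
gripper_width: 0.147
M -0.06091026601966651 0.3304889480009675 [0.5213623  0.10950198 0.04195115]
```

```bash
m(){ python3 -c "
from h import *
o=get_obs();print('M',o['moment'][2],o['joint_pos'][5],o['ee_pos'])"; }; python3 -m inch '[[[0,0,0,-1,-1],[0,0,0,0,-1]]]'|grep -E 'force|width'; m; python3 -m inch '[[[0,0,0,-1,-1],[0,0,0,0,-1]]]'|grep -E 'force|width'; m
```

```text
wrist_force: [-3.2, -8.6, 7.2]
gripper_width: 0.156
M 0.6463616560359031 0.4291259291499786 [0.5214177  0.10967337 0.04195583]
wrist_force: [-0.7, -7.0, 6.0]
gripper_width: 0.168
M 0.8426434769598719 0.5288359229518199 [0.52167092 0.11023939 0.04189198]
```

The tight stop is felt (0.65→0.84 Nm). Releasing and retreating.

```bash
python3 -m inch '[[[0,0,0,0.3,-1],[0,0,0,0,1],[0,0,0,0,1],[0,0,0,0,1],[0,0,0,0,1]]]'; python3 -m inch '[[[0,0,0,0,1],[0,0,0,0,1],[0,0,0,0,1],[0,0,0.5,0,1],[0,0,0.9,0,1]]]'; python3 -m inch '[[[0,0,0.9,0,1],[-0.2,-0.9,0.2,0,1],[-0.2,-0.9,0.2,0,1],[-0.2,-0.9,0,0,1],[-0.2,-0.9,0,0,1]]]'; python3 -m inch '[[[-0.2,-0.9,0,0,1],[-0.2,-0.9,0,0,1],[0,-0.9,0,0,1],[0,0,0,0,1],[0,0,0,0,1]]]'
python3 - <<'E'
from h import *
im=cams.get_image("top")[:,:,::-1];cv2.imwrite('pics/last_top.png',im);s=5
cv2.imwrite('pics/r3.png',np.hstack([cv2.resize(im[143:257,155:265],None,fx=4.2,fy=4.2,interpolation=cv2.INTER_CUBIC),cv2.resize(im[128:128+57,350:410],None,fx=5.5,fy=114*4.2/57,interpolation=cv2.INTER_CUBIC)[:478]]))
R=lambda x,y,z:px2w("top",x,y,z)
E
```

```text
t: 58.48
ee_pos: [0.5214, 0.1121, 0.0413]
orientation: [-2.714, -1.581, 0.001]
wrist_force: [-0.1, -0.3, 0.5]
gripper_width: 0.575
t: 59.1
ee_pos: [0.5198, 0.1119, 0.1105]
orientation: [-2.713, -1.58, 0.006]
wrist_force: [0.4, 0.4, 0.3]
gripper_width: 1.001
t: 59.72
ee_pos: [0.4813, -0.0695, 0.177]
orientation: [2.714, 1.581, 0.001]
wrist_force: [-0.3, 0.1, 0.4]
gripper_width: 0.996
t: 60.35
ee_pos: [0.4615, -0.2025, 0.1764]
orientation: [-2.714, -1.581, -0.0]
wrist_force: [-0.2, 0.5, 0.9]
gripper_width: 1.002Traceback (most recent call last):
  File "<stdin>", line 3, in <module>
    return _nx.concatenate(arrs, 1, dtype=dtype, casting=casting)
           ~~~~~~~~~~~~~~~^^^^^^^^^^^^^^^^^^^^^^^^^^^^^^^^^^^^^^^
ValueError: all the input array dimensions except for the concatenation axis must match exactly, but along dimension 0, the array at index 0 has size 479 and the array at index 1 has size 478
```

Run:
```python
import cv2,numpy as np
im=cv2.imread('pics/last_top.png');g=lambda y,x,h,w:cv2.resize(im[y:y+h,x:x+w],(400,450),interpolation=cv2.INTER_CUBIC)
cv2.imwrite('pics/r3.png',np.hstack([g(143,160,113,100),g(122,350,68,60)]))
```

```text
(no output)
```

View pics/r3.png

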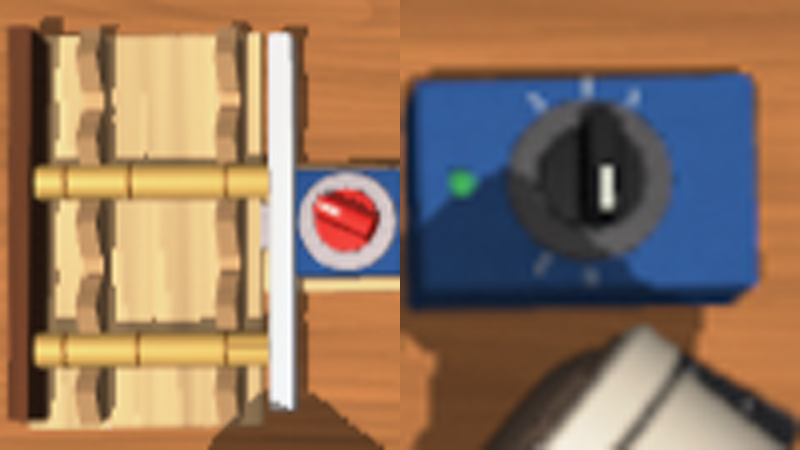

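Picture 15 shows both canes held end to end between fence and stop, the clamp bar back at its tight angle, and the dial mark at the off side. The gripper is clear of everything, so I hand in.

```bash
python3 -c "
from rig import manip,get_obs
print(get_obs()['wrist_force']);print(manip.hand_in())"
```

```text
[-0.35906868  0.96114771 -0.86090012]
the job is handed in; nothing more can be done
None
```

The job is done and handed in at about 60 s of robot time; hand-in reports no verdict.

- **Dial:** turned about 2.98 rad anticlockwise to its off stop. I felt the stop as torque, and the white mark in the image agreed.
- **Clamp and stop:** the clamp knob was turned fully anticlockwise, about 1.95 rad. The stop was drawn back about 51 mm to its end.
- **Canes:** only two were on the mat today. They went into the grooves at rack x = +29 mm and −87 mm.
- **Locking:** the stop was pushed up until snug at about 45 mm of travel with 8 N of push. The clamp was then turned clockwise about 2.05 rad onto its tight stop, 0.65 to 0.84 N m.

The last picture shows both canes seated in their own grooves and held between fence and stop. The clamp and dial are at their stops and the gripper is clear. I did not measure the bystanders' positions, but no unexpected contact was felt.

**One disagreement:** the reported TCP height was about 26.5 mm below the real fingertips, so the first grip closed above the dial and turned nothing. A light touch on the empty mat measured the offset, and I allowed for it in every grip after that.

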